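# Top up the open stock jar and hold it at the front

### The arm

A 6-joint arm with a two-finger parallel gripper is mounted at the origin on the work surface. World frame = base frame: x ahead of the robot, y to its left, z up, the work surface at z = 0. Lengths are in m, angles in rad, forces in N, time in s.
With the tool pointing down it reaches from about 0.3 to 0.875 m from the base axis. Payload 6.4 kg.
Tool frame: the origin (TCP) lies on the mounting face of the last link; the fingertips stand 173 mm ahead of it and the grasp point (between the pads) lies 155 mm ahead of it (ctrl.grip_point_offset is the distance from the TCP to the grasp point, in m); z points along the fingers, y is the line along which they close (so a half turn about z gives the same grasp; the last joint's range is limited). The gripper opens to 85 mm and grips with 20 to 120 N. Pads are 22 mm wide; open, the fingers measure 114 mm over their backs; the gripper's body (76 mm by 85 mm) begins 54 mm behind the grasp point. The pads swing forward as they close: fully open they stand 13 mm farther back than shut.
Start: joints at [0.899, 0.181, 1.607, -0, 1.354, -0.206], TCP at [0.258, 0.514, 0.405] pointing down, gripper open.
Joint ranges: [-2.99, 2.99], [-0.89, 2.07], [0.3, 2.58], [-1.14, 4.28], [0, 2.63], [-3.12, 3.12]. Speed limits (rad/s): [2.57, 2.57, 3.01, 3.14, 3.14, 3.14].

### API

Orientations are given as a unit quaternion [w, x, y, z].
In Python, from bench import status, imaging, ctrl, models gives the robot as it stands.
- The arm moves only by the tool send_rows, never from a script. Its argument "commands" is a list that holds one entry, the list of rows, each a list of 6 numbers: the shift along the tool's x, y, z normalised to -1 to 1, where 1 is 3 cm, then the turn, a rotation vector about the tool's x, y, z normalised to -1 to 1, where 1 is 0.1 rad. A call has 1 to 8 rows; each row shifts and turns the commanded pose from where the row before left it, along the tool's axes as they then stand; what a row does not reach is not made up. A row lasts 1/12 s, in which the tool goes at most 41.7 mm and 7.16 degrees, less where a joint would pass 70% of its speed; a pose out of reach is approached as far as the arm can. A call with a number of a shift or a turn outside -1 to 1 is refused whole. A call with a gripper value outside its range is refused whole. "jaw" is the opening, from 0 (shut) to 1 (fully open), set as the call begins (left out, the last holds). The fingers move at their own pace and stop on an object; the grip force is fixed at half the most. Time passes only in rows, so rows that do not move let the fingers close. It gives the time, the measured TCP pose, the force, the opening and the grip force at its end, in the units of the state.
- status.get_obs(): the state, without advancing time (a new reading comes with each control period).
- imaging.camera(name): name is "side" or "top" or "wrist"; returns a dict with "image" (400x640x3 uint8, blue, green, red), "depth" (400x640 float32, m along the optical axis (not along the pixel's ray), 0 where there is no reading), "mtx" (3x3 intrinsics, pixels), "k1" (the pictures are not rectified: a ray, as slopes to the right and down, at radius r is drawn at 1 + k1 r^2 times it, then the intrinsics apply), "pose" (4x4, takes a point from camera to world coordinates). Camera axes: x right, y down, z forward; pixel columns grow to the right and rows downward; lengths in m; the calibration is good to about 2 mm. A picture is of the moment at which its call begins.
- ctrl.hand_in(): hands the job in; it is judged then, once.
Trained networks look in a picture, given as the dict that the camera call returned (one of the last four; its "shot" number tells which), for a name from the list of things; names that differ only in an ending like _2 or _b are one class to them, and where a whole thing is asked for, a point or a joint stands for the part that bears it (a point fixed in the world has none). Each returns a list of dicts, best first, with "confidence" (0 to 1); they miss things now and then, are a little off and sometimes report something else, mostly with a low value. They report only what shows in the picture. A call takes as long as a camera call. They do not tell look-alikes from the thing itself.
- models.recognise(picture, name): "centre" ([column, row] in pixels, amid what is visible of it).
- models.regions_of(picture, name): "region" (400x640 bool, what is visible of it) and "centre" ([column, row] in pixels, amid what is visible of it).
The state is a dict: "time_s": time; "q": joint angles; "dq": joint speeds; "joint_efforts": joint torques, N m; "eef_pos": TCP position; "eef_rot": TCP orientation; "wrist_force": force on the tool from outside, world axes, zero at the start; "torque": the same for the moment, N m; "opening": opening from 0.0 (shut) to 1.0 (fully open); "grasp_force": force on a finger pad.
Only numpy, scipy, OpenCV 4.12 (cv2) and the standard library are available. Lean on these libraries where they do the work, as an engineer would, in place of code of your own. Each camera call takes 0.05 s, during which the arm holds its last target. There are 200 camera calls.

### The job

Top up the open jar on the turntable: with the scoop, tip at least three of the metal ingots from the trough into it, spilling none and keeping the fingers off them (the rest stay in the trough), and lay the empty scoop back down flat on the bench. The open jar must also be turned to the front, square over the middle of the ledge where its lid lies, so that a colleague can screw the lid on: finish while gripping the turntable firmly and holding it still there, do not let go. Leave the lid on the ledge and the other things on the bench undisturbed.

Things in the scene. Friction and masses are not known exactly. Their poses are not given: they have to be found in the camera images.
- base: fixed base of the jar turntable: grey disc 236 mm across, 18 mm high, with a 110 mm wide ledge sticking out at its front to 235 mm from the axis, ending in a strip 9 mm higher. Origin: on the turntable axis, at bench height. Its -x axis points to the front, along the middle of the ledge; z up.
- carousel (a joint): turntable angle, rad, anticlockwise seen from above; endless, no detents. 0 or 6.283 = open jar exactly at the front. Runs freely (drag 0.03 N m, about 1.1 kg). Platter 270 mm across, upper face 34 mm above the bench; four jars 78 mm across fixed on it, 90 degrees apart, centres 88 mm from the axis. Three have white screw lids (82 mm across, tops 115 mm above the bench); one is open.
- jar_mouth (a point): centre of the mouth of the open jar, 114 mm above the bench and 88 mm from the turntable axis. Mouth 72 mm across inside, wall 3 mm.
- jar_inside (a point): point on the open jar's axis, 25 mm above its inner floor, 51 mm below its mouth, 63 mm above the bench
- handle (a point): centre of the T-handle above the turntable axis, 173 mm above the bench: a black bar 80 mm long, 14 mm wide and 18 mm high on a post 18 mm across, fast with the turntable. This frame's y axis lies along the bar, its -x axis points to the open jar.
- tray: fixed steel trough with the ingots, a plain open box: inside floor 216 mm (x) by 110 mm (y), 3 mm above the bench; upright walls 3 mm thick, rim 36 mm above the bench. Origin: centre of its underside, x along its length. The ingots start within x = -78 to +18 mm and y = -28 to +28 mm, so its +x end is clear.
- ingot0: one of six equal loose cobalt-chrome casting ingots: cylinder 12 mm across, 14 mm long, bevelled ends, smooth, about 13 g, lying on its side. Origin: its centre.
- ingot1: one of six equal loose cobalt-chrome casting ingots: cylinder 12 mm across, 14 mm long, bevelled ends, smooth, about 13 g, lying on its side. Origin: its centre.
- ingot2: one of six equal loose cobalt-chrome casting ingots: cylinder 12 mm across, 14 mm long, bevelled ends, smooth, about 13 g, lying on its side. Origin: its centre.
- ingot3: one of six equal loose cobalt-chrome casting ingots: cylinder 12 mm across, 14 mm long, bevelled ends, smooth, about 13 g, lying on its side. Origin: its centre.
- ingot4: one of six equal loose cobalt-chrome casting ingots: cylinder 12 mm across, 14 mm long, bevelled ends, smooth, about 13 g, lying on its side. Origin: its centre.
- ingot5: one of six equal loose cobalt-chrome casting ingots: cylinder 12 mm across, 14 mm long, bevelled ends, smooth, about 13 g, lying on its side. Origin: its centre.
- scoop: loose metal scoop, about 120 g, flat on the bench. Bowl x -34 (open, thin lip) to +30 mm, 58 mm wide (54 inside), floor 2 mm thick, back wall 30 mm high, side walls 11 mm high near the lip, rising to 30 mm. Black handle 14 mm wide, 17 mm high, to x = +136 mm, rising backwards by 12 degrees. Origin: underside of the bowl; z up; balances near x = +10 mm.
- scoop_lip (a point): middle of the scoop's lip, at its underside: (-34, 0, 0) mm in the scoop's frame
- scoop_grip (a point): middle of the scoop's handle where it is best gripped: (75, 0, 65.5) mm in the scoop's frame, handle 14 mm wide along y; the metal neck begins at x = 50 mm
- jar_lid: spare screw lid, 82 mm across, 15 mm high, of the open jar, lying closed side up on the base's front ledge (185 mm from the turntable axis); origin: centre of its underside. Leave it there.
- stone_cast: bystander: plaster cast of a jaw, 66 x 70 x 34 mm; origin: centre of its underside
- mixing_bowl: bystander: rubber mixing bowl, 110 mm across, 60 mm high; origin: centre of its underside
- bottle: bystander: capped plastic bottle, 60 mm across, 170 mm high; origin: centre of its underside
Mind the look-alikes: they are no part of the job. Leave any purple or yellow look-alike of the scoop alone.

How it is judged:
On the way:
1. at least three ingots are in the open jar ((distance between each of ingot0, ingot1, ingot2 and jar_inside below 0.042 m or distance between each of ingot0, ingot1, ingot3 and jar_inside below 0.042 m or distance between each of ingot0, ingot1, ingot4 and jar_inside below 0.042 m or distance between each of ingot0, ingot1, ingot5 and jar_inside below 0.042 m or distance between each of ingot0, ingot2, ingot3 and jar_inside below 0.042 m or distance between each of ingot0, ingot2, ingot4 and jar_inside below 0.042 m or distance between each of ingot0, ingot2, ingot5 and jar_inside below 0.042 m or distance between each of ingot0, ingot3, ingot4 and jar_inside below 0.042 m or distance between each of ingot0, ingot3, ingot5 and jar_inside below 0.042 m or distance between each of ingot0, ingot4, ingot5 and jar_inside below 0.042 m or distance between each of ingot1, ingot2, ingot3 and jar_inside below 0.042 m or distance between each of ingot1, ingot2, ingot4 and jar_inside below 0.042 m or distance between each of ingot1, ingot2, ingot5 and jar_inside below 0.042 m or distance between each of ingot1, ingot3, ingot4 and jar_inside below 0.042 m or distance between each of ingot1, ingot3, ingot5 and jar_inside below 0.042 m or distance between each of ingot1, ingot4, ingot5 and jar_inside below 0.042 m or distance between each of ingot2, ingot3, ingot4 and jar_inside below 0.042 m or distance between each of ingot2, ingot3, ingot5 and jar_inside below 0.042 m or distance between each of ingot2, ingot4, ingot5 and jar_inside below 0.042 m or distance between each of ingot3, ingot4, ingot5 and jar_inside below 0.042 m)), for 0.2 s.
At the end, for the whole second after the job is handed in: Three or more ingots in the open jar, the rest in the trough; jar within 12 mm of the ledge's midline; turntable still (0.05 rad/s), gripped with over 3 N; scoop at rest, level to 20 degrees, under 20 mm up, not held; lid, cast, bowl, bottle within 30 mm of their starts ((distance between each of ingot0, ingot1, ingot2 and jar_inside below 0.042 m or distance between each of ingot0, ingot1, ingot3 and jar_inside below 0.042 m or distance between each of ingot0, ingot1, ingot4 and jar_inside below 0.042 m or distance between each of ingot0, ingot1, ingot5 and jar_inside below 0.042 m or distance between each of ingot0, ingot2, ingot3 and jar_inside below 0.042 m or distance between each of ingot0, ingot2, ingot4 and jar_inside below 0.042 m or distance between each of ingot0, ingot2, ingot5 and jar_inside below 0.042 m or distance between each of ingot0, ingot3, ingot4 and jar_inside below 0.042 m or distance between each of ingot0, ingot3, ingot5 and jar_inside below 0.042 m or distance between each of ingot0, ingot4, ingot5 and jar_inside below 0.042 m or distance between each of ingot1, ingot2, ingot3 and jar_inside below 0.042 m or distance between each of ingot1, ingot2, ingot4 and jar_inside below 0.042 m or distance between each of ingot1, ingot2, ingot5 and jar_inside below 0.042 m or distance between each of ingot1, ingot3, ingot4 and jar_inside below 0.042 m or distance between each of ingot1, ingot3, ingot5 and jar_inside below 0.042 m or distance between each of ingot1, ingot4, ingot5 and jar_inside below 0.042 m or distance between each of ingot2, ingot3, ingot4 and jar_inside below 0.042 m or distance between each of ingot2, ingot3, ingot5 and jar_inside below 0.042 m or distance between each of ingot2, ingot4, ingot5 and jar_inside below 0.042 m or distance between each of ingot3, ingot4, ingot5 and jar_inside below 0.042 m) and (distance between ingot0 and jar_inside below 0.042 m or (x of ingot0 in the frame of tray between -0.11 and 0.11 m and y of ingot0 in the frame of tray between -0.057 and 0.057 m and height (world z) of ingot0 below 0.045 m)) and (distance between ingot1 and jar_inside below 0.042 m or (x of ingot1 in the frame of tray between -0.11 and 0.11 m and y of ingot1 in the frame of tray between -0.057 and 0.057 m and height (world z) of ingot1 below 0.045 m)) and (distance between ingot2 and jar_inside below 0.042 m or (x of ingot2 in the frame of tray between -0.11 and 0.11 m and y of ingot2 in the frame of tray between -0.057 and 0.057 m and height (world z) of ingot2 below 0.045 m)) and (distance between ingot3 and jar_inside below 0.042 m or (x of ingot3 in the frame of tray between -0.11 and 0.11 m and y of ingot3 in the frame of tray between -0.057 and 0.057 m and height (world z) of ingot3 below 0.045 m)) and (distance between ingot4 and jar_inside below 0.042 m or (x of ingot4 in the frame of tray between -0.11 and 0.11 m and y of ingot4 in the frame of tray between -0.057 and 0.057 m and height (world z) of ingot4 below 0.045 m)) and (distance between ingot5 and jar_inside below 0.042 m or (x of ingot5 in the frame of tray between -0.11 and 0.11 m and y of ingot5 in the frame of tray between -0.057 and 0.057 m and height (world z) of ingot5 below 0.045 m)) and x of jar_mouth in the frame of base below -0.05 m and y of jar_mouth in the frame of base between -0.012 and 0.012 m and velocity of joint carousel between -0.05 and 0.05 rad/s and contact force between the fingers and carousel above 3 N and contact force between the fingers and scoop below 0.1 N and height (world z) of scoop below 0.02 m and angle between scoop's own z axis and vertical below 0.35 rad and linear speed of scoop below 0.02 m/s and distance of each of jar_lid, stone_cast, mixing_bowl, bottle from where it was at the start of the episode below 0.03 m); the arm keeps its last pose, push and grip.
It fails at once if the fingers touch an ingot (contact force between the fingers and ingot0 above 0.5 N or contact force between the fingers and ingot1 above 0.5 N or contact force between the fingers and ingot2 above 0.5 N or contact force between the fingers and ingot3 above 0.5 N or contact force between the fingers and ingot4 above 0.5 N or contact force between the fingers and ingot5 above 0.5 N).
It fails at once if the lid, cast, bowl or bottle is knocked away or over (distance of any of jar_lid, stone_cast, mixing_bowl, bottle from where it was at the start of the episode above 0.03 m or angle between any of jar_lid, stone_cast, mixing_bowl, bottle's own z axis and vertical above 0.5 rad).
It also fails if it takes over 72 s, if anything falls off the work surface, if the arm or the gripper's body presses on something with over 40 N, if the wrist force passes 120 N, or if a joint passes its speed limit or range.

## Working session

There is one attempt and no reset: what is moved stays moved. The work goes in short steps, Python scripts to look and compute and a tool call to move; the robot and the scene stay as the last step left them, time stands still between calls to the robot, and variables do not carry over. Pictures are saved under pics/ and viewed, at most 10 in all, crops included, and the job is handed in when it is done.

Besides the shell and the picture viewer there is one more tool, called after ">>>" as name(argument=value, ...), one argument or row to a line, values as JSON. send_rows: Moves the arm, as the interface text tells. Its arguments: {"type":"object","properties":{"commands":{"type":"array"},"jaw":{"type":"number"}},"required":["commands"]}

```bash
ls; mkdir -p pics
cat > h.py <<'E'
import numpy as np, cv2
from bench import status, imaging, ctrl, models
from scipy.spatial.transform import Rotation as R
def px2w(p,uv,d=None,z=None):
    K=p['mtx'];T=p['pose'];k=p['k1']
    uv=np.atleast_2d(np.asarray(uv,float))
    q=np.c_[(uv[:,0]-K[0,2])/K[0,0],(uv[:,1]-K[1,2])/K[1,1]]
    u=q.copy()
    for _ in range(20): u=q/(1+k*(u**2).sum(1,keepdims=True))
    r=np.c_[u,np.ones(len(u))]
    if d is not None: return (r*np.asarray(d).reshape(-1,1))@T[:3,:3].T+T[:3,3]
    w=r@T[:3,:3].T; s=(z-T[2,3])/w[:,2]
    return T[:3,3]+w*s[:,None]
def cloud(p,mask):
    v,u=np.nonzero(mask&(p['depth']>0))
    return px2w(p,np.c_[u,v],d=p['depth'][v,u])
def pose():
    s=status.get_obs();q=s['eef_rot'];return np.array(s['eef_pos']),R.from_quat([q[1],q[2],q[3],q[0]])
E
python3 - <<'E'
from h import *
s=status.get_obs();print({k:np.round(v,3) for k,v in s.items()},ctrl.grip_point_offset)
for c in ['top','side']:
    p=imaging.camera(c);cv2.imwrite(f'pics/{c}0.png',p['image']);print(c,np.round(p['pose'],3).tolist(),p['k1'],p['mtx'][0,0])
    for n in ['base','jar_mouth','handle','tray','ingot0','scoop','jar_lid','stone_cast','mixing_bowl','bottle']:
        for r in models.regions_of(p,n)[:7]:
            w=cloud(p,r['region'])
            if len(w): print(n,round(r['confidence'],2),np.round(r['centre']),np.round(np.median(w,0),3),np.round(w.min(0),3),np.round(w.max(0),3),len(w))
E
```

```text
pics
{'time_s': np.float64(0.0), 'q': array([ 0.899,  0.182,  1.608,  0.   ,  1.354, -0.206]), 'dq': array([-0.001, -0.001, -0.001,  0.001,  0.001, -0.001]), 'joint_efforts': array([-1.0000e-03, -4.4487e+01, -3.5133e+01, -0.0000e+00,  9.0000e-03,
        0.0000e+00]), 'eef_pos': array([0.258, 0.514, 0.404]), 'eef_rot': array([-0.   ,  0.231,  0.973, -0.001]), 'wrist_force': array([ 0.813, -0.156,  0.026]), 'torque': array([0.068, 0.025, 0.006]), 'grasp_force': np.float64(0.0), 'opening': np.float64(1.001)} 0.1547
top [[-0.001, -0.995, 0.095, 0.395], [-1.0, 0.002, 0.01, -0.09], [-0.01, -0.095, -0.995, 1.495], [0.0, 0.0, 0.0, 1.0]] -0.13208982538070282 464.544869663103
base 0.97 [244. 194.] [0.55  0.159 0.038] [ 0.325  0.026 -0.009] [0.712 0.317 0.19 ] 6455
jar_mouth 0.85 [242. 189.] [0.559 0.158 0.041] [ 0.433  0.03  -0.002] [0.698 0.311 0.19 ] 5543
handle 0.71 [243. 191.] [0.558 0.158 0.04 ] [ 0.427  0.03  -0.009] [0.713 0.305 0.19 ] 5680
tray 0.69 [349. 219.] [ 0.472 -0.173  0.004] [ 0.341 -0.256 -0.008] [ 0.602 -0.087  0.049] 3007
scoop 0.89 [427. 218.] [ 0.472 -0.417  0.006] [ 0.4
[... 1311 characters left out ...]
801 -0.101  0.039] 499
scoop 0.69 [369. 374.] [ 0.471 -0.565  0.068] [ 0.438 -0.616 -0.001] [ 0.502 -0.494  0.089] 604
scoop 0.63 [258. 332.] [ 0.278 -0.38   0.007] [ 0.246 -0.501 -0.004] [ 0.328 -0.33   0.09 ] 886
scoop 0.62 [344. 315.] [ 0.477 -0.417  0.014] [ 0.424 -0.442 -0.002] [ 0.597 -0.376  0.089] 993
stone_cast 0.83 [395. 216.] [ 0.743 -0.149  0.018] [ 0.698 -0.194 -0.001] [ 0.794 -0.085  0.039] 515
mixing_bowl 0.96 [418. 252.] [ 0.744 -0.314  0.035] [ 0.675 -0.38  -0.   ] [ 0.819 -0.274  0.065] 1130
bottle 0.72 [283. 108.] [0.56  0.404 0.085] [0.535 0.389 0.003] [0.595 0.493 0.173] 532
bottle 0.47 [340. 314.] [ 0.479 -0.417  0.012] [ 0.42  -0.442 -0.003] [ 0.627 -0.365  0.091] 1185
```

View pics/top0.png

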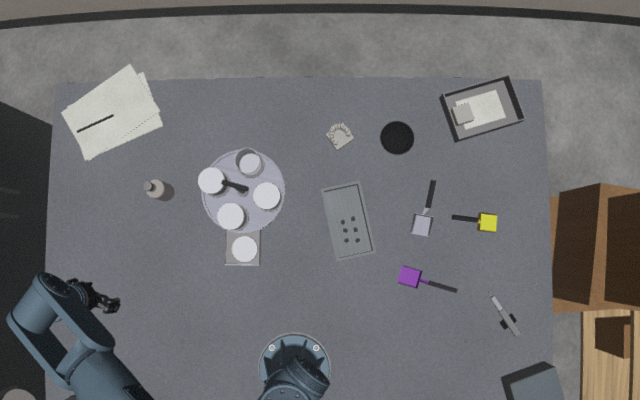

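View pics/side0.png

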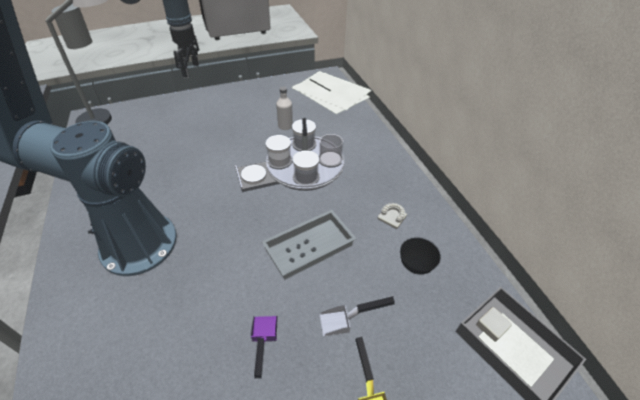

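The top view shows the grey scoop at about (427,210), with its lip at (422,235) and handle up to (433,182). The trough runs from (340,185) to (356,255), with the ingots in its lower half around (350,230). The turntable is at (243,190), with the open jar at the back (250,162) and the lid on the ledge at (245,250). The side view agrees. Next I measure the poses.

Run:
```python
from h import *
for c in ['top','side']:
    p=imaging.camera(c); print(c)
    H,W=p['depth'].shape; v,u=np.mgrid[:H,:W]
    P=px2w(p,np.c_[u.ravel(),v.ravel()],d=p['depth'].ravel()); ok=p['depth'].ravel()>0
    def box(x0,x1,y0,y1,z0,z1): return P[ok&(P[:,0]>x0)&(P[:,0]<x1)&(P[:,1]>y0)&(P[:,1]<y1)&(P[:,2]>z0)&(P[:,2]<z1)]
    def rect(n,Q):
        if len(Q)<5: print(n,'few');return
        r=cv2.minAreaRect((Q[:,:2]*1000).astype(np.float32)); print(n,len(Q),np.round(r[0],1),np.round(r[1],1),round(r[2],1),'zmed',round(float(np.median(Q[:,2])),4))
    rect('tray rim',box(.32,.63,-.28,-.05,.022,.06))
    s=box(.40,.64,-.47,-.34,.006,.11); rect('scoop',s)
    hd=box(.40,.64,-.47,-.34,.05,.11); rect('scoop handle',hd)
    rect('T bar',box(.45,.68,.05,.28,.155,.2))
    l=box(.40,.72,.02,.32,.105,.125); 
    for k in range(3):
        if k==0:
            _,lab,cen=cv2.kmeans(l[:,:2].astype(np.float32),3 if c=='top' else 3,None,(3,50,1e-5),5,cv2.KMEANS_PP_CENTERS)
        print('lid',np.round(cen[k],3),(lab==k).sum())
    pl=box(.38,.75,0,.34,.026,.042)
    (cx,cy),r=cv2.minEnclosingCircle((pl[(pl[:,0]>.43)][:,:2]).astype(np.float32)); print('platter',round(cx,3),round(cy,3),round(r,3))
    li=box(.32,.425,.09,.22,.028,.05); rect('spare lid',li)
    le=box(.28,.425,.05,.25,.012,.05); rect('ledge',le)
    img=p['image'].astype(int)
```

```text
top
tray rim 687 [ 470.5 -171.1] [235.  128.6] 12.3 zmed 0.0358
scoop 379 [ 519.6 -405.2] [128.8 236.7] 89.9 zmed 0.0361
scoop handle 175 [ 545.3 -424.5] [16.1 95.4] 79.3 zmed 0.0762
T bar 140 [564.6 162. ] [77.6 15.1] 73.9 zmed 0.182
lid [0.48  0.185] 564
lid [0.595 0.238] 629
lid [0.549 0.08 ] 636
platter 0.565 0.162 0.135
spare lid 518 [375.1 159.5] [91.4 95.7] 0.3 zmed 0.0332
ledge 1034 [376.7 162.9] [ 95.3 109.6] 0.1 zmed 0.0281
side
tray rim 994 [ 470.1 -171.5] [235.7 131.1] 12.4 zmed 0.0361
scoop 656 [ 525.9 -394.2] [104.4 202.6] 85.8 zmed 0.0612
scoop handle 361 [ 544.5 -425.5] [16.7 96.9] 79.1 zmed 0.0757
T bar 83 [564.1 159. ] [79.8 16.2] 72.3 zmed 0.1822
lid [0.553 0.076] 465
lid [0.602 0.215] 328
lid [0.479 0.179] 360
platter 0.565 0.16 0.137
spare lid 368 [375.6 162.4] [ 91.3 102.9] 0.0 zmed 0.0338
ledge 669 [377.1 162.9] [114.4  95.1] 89.6 zmed 0.0305
```

```bash
cat >> h.py <<'E'
R0=R.from_matrix(np.array([[-1,0,0],[0,1,0],[0,0,-1.]]))
GRIP=np.array([0,0,.1547]); LIP=np.array([.109,0,.2202])
def rot(yaw,pitch=0): return R.from_euler('z',yaw,degrees=True)*R.from_euler('y',-pitch,degrees=True)*R0
def plan(segs,start=None):
    """segs: (point xyz, yaw, pitch, ref point in tool frame)[,rows]; interpolates ref point linearly"""
    p,r=start or pose(); out=[]
    for s in segs:
        tgt,yaw,pit,ref=s[:4]; tgt=np.array(tgt); rt=rot(yaw,pit)
        a=p+r.apply(ref); rv=(r.inv()*rt).as_rotvec()
        d=r.inv().apply(tgt-a); travel=max(np.linalg.norm((tgt-rt.apply(ref))-p)/.036,np.abs(r.inv().apply(tgt-rt.apply(ref)-p)).max()/.028,np.abs(rv).max()/.095)
        n=s[4] if len(s)>4 else int(np.ceil(travel)); n=max(n,1)
        for i in range(1,n+1):
            ri=rot_i=None
        r_s=r; 
        for i in range(1,n+1):
            ri=r_s*R.from_rotvec(rv*i/n); pi=a+(tgt-a)*i/n-ri.apply(ref)
            row=np.r_[r.inv().apply(pi-p)/.03,(r.inv()*ri).as_rotvec()/.1].round(2)+0.
            if np.abs(row).max()>1: print('OVER',i,row)
            out.append(row); p=p+r.apply(row[:3]*.03); r=r*R.from_rotvec(row[3:]*.1)
        print('end',p.round(4),n)
    for i in range(0,len(out),8): print('[['+','.join('['+','.join(f'{v:g}' for v in o)+']' for o in out[i:i+8])+']]')
E
python3 - <<'E'
from h import *
plan([((.525,-.422,.18),-10.7,0,GRIP)])
E
```

```text
OVER 24 [-0.57 -1.01  0.08  0.    0.   -0.1 ]
OVER 25 [-0.56 -1.01  0.08  0.    0.   -0.1 ]
OVER 26 [-0.55 -1.02  0.09  0.    0.   -0.1 ]
OVER 27 [-0.54 -1.03  0.08  0.    0.   -0.1 ]
OVER 28 [-0.53 -1.03  0.08  0.    0.   -0.1 ]
end [ 0.5249 -0.422   0.3348] 28
[[[-0.78,-0.85,0.08,0,0,-0.1],[-0.78,-0.86,0.09,0,0,-0.1],[-0.77,-0.87,0.08,0,0,-0.1],[-0.75,-0.88,0.08,0,0,-0.1],[-0.75,-0.88,0.09,0,0,-0.1],[-0.74,-0.89,0.08,0,0,-0.1],[-0.74,-0.9,0.08,0,0,-0.1],[-0.72,-0.91,0.09,0,0,-0.1]]]
[[[-0.71,-0.91,0.08,0,0,-0.1],[-0.71,-0.92,0.08,0,0,-0.1],[-0.69,-0.92,0.09,0,0,-0.1],[-0.69,-0.94,0.08,0,0,-0.1],[-0.67,-0.94,0.08,0,0,-0.1],[-0.67,-0.95,0.09,0,0,-0.1],[-0.66,-0.95,0.08,0,0,-0.09],[-0.65,-0.96,0.08,0,0,-0.1]]]
[[[-0.64,-0.96,0.09,0,0,-0.1],[-0.62,-0.98,0.08,0,0,-0.1],[-0.62,-0.98,0.08,0,0,-0.1],[-0.61,-0.98,0.09,0,0,-0.1],[-0.6,-0.99,0.08,0,0,-0.1],[-0.59,-1,0.08,0,0,-0.1],[-0.58,-1,0.09,0,0,-0.1],[-0.57,-1.01,0.08,0,0,-0.1]]]
[[[-0.56,-1.01,0.08,0,0,-0.1],[-0.55,-1.02,0.09,0,0,-0.1],[-0.54,-1.03,0.08,0,0,-0.1],[-0.53,-1.03,0.08,0,0,-0.1]]]
```

>>> send_rows(
  commands=[
    [[-0.78,-0.85,0.08,0,0,-0.1],[-0.78,-0.86,0.09,0,0,-0.1],[-0.77,-0.87,0.08,0,0,-0.1],[-0.75,-0.88,0.08,0,0,-0.1],[-0.75,-0.88,0.09,0,0,-0.1],[-0.74,-0.89,0.08,0,0,-0.1],[-0.74,-0.9,0.08,0,0,-0.1],[-0.72,-0.91,0.09,0,0,-0.1]],
  ],
)

```text
time_s: 1.87
eef_pos: [0.3345, 0.2448, 0.3848]
eef_rot: [0.0, 0.191, 0.982, 0.0]
wrist_force: [0.4, -0.1, 0.4]
opening: 1.003
grasp_force: 0.0
```

>>> send_rows(
  commands=[
    [[-0.71,-0.91,0.08,0,0,-0.1],[-0.71,-0.92,0.08,0,0,-0.1],[-0.69,-0.92,0.09,0,0,-0.1],[-0.69,-0.94,0.08,0,0,-0.1],[-0.67,-0.94,0.08,0,0,-0.1],[-0.67,-0.95,0.09,0,0,-0.1],[-0.66,-0.95,0.08,0,0,-0.1],[-0.65,-0.96,0.08,0,0,-0.1]],
  ],
)

```text
time_s: 2.53
eef_pos: [0.4109, -0.0228, 0.365]
eef_rot: [0.001, 0.152, 0.988, -0.0]
wrist_force: [1.2, -0.3, -0.1]
opening: 0.999
grasp_force: 0.0
```

>>> send_rows(
  commands=[
    [[-0.64,-0.96,0.09,0,0,-0.1],[-0.62,-0.98,0.08,0,0,-0.1],[-0.62,-0.98,0.08,0,0,-0.1],[-0.61,-0.98,0.09,0,0,-0.1],[-0.6,-0.99,0.08,0,0,-0.1],[-0.59,-1,0.08,0,0,-0.1],[-0.58,-1,0.09,0,0,-0.1],[-0.57,-1,0.08,0,0,-0.1]],
  ],
)

```text
time_s: 3.2
eef_pos: [0.4873, -0.2898, 0.3445]
eef_rot: [0.0, 0.113, 0.994, 0.0]
wrist_force: [0.6, 0.5, 0.6]
opening: 0.996
grasp_force: 0.0
```

>>> send_rows(
  commands=[
    [[-0.56,-1,0.08,0,0,-0.1],[-0.55,-1,0.09,0,0,-0.1],[-0.54,-1,0.08,0,0,-0.1],[-0.53,-1,0.08,0,0,-0.1],[0,0,0,0,0,0],[0,0,0,0,0,0],[0,0,0,0,0,0]],
  ],
)

```text
time_s: 3.78
eef_pos: [0.5258, -0.4187, 0.3342]
eef_rot: [-0.0, 0.093, 0.996, 0.001]
wrist_force: [-1.0, 0.1, 0.4]
opening: 1.002
grasp_force: 0.0
```

Tracking is good. Now a close look with the wrist camera.

Run:
```python
from h import *
p=imaging.camera('wrist');cv2.imwrite('pics/w1.png',p['image'])
H,W=p['depth'].shape; v,u=np.mgrid[:H,:W]
P=px2w(p,np.c_[u.ravel(),v.ravel()],d=p['depth'].ravel()); ok=p['depth'].ravel()>0
m=ok&(P[:,0]>.40)&(P[:,0]<.68)&(P[:,1]>-.47)&(P[:,1]<-.34)&(P[:,2]>.05)&(P[:,2]<.12)
Q=P[m];r=cv2.minAreaRect((Q[:,:2]*1000).astype(np.float32));print(len(Q),r)
dark=(p['image'].reshape(-1,3).max(1)<70)
D=P[m&dark]; print(len(D),cv2.minAreaRect((D[:,:2]*1000).astype(np.float32)),D[:,2].min(),D[:,2].max())
print(pose()[0])
for r in models.regions_of(p,'scoop'): 
    w=cloud(p,r['region']);print(r['confidence'],r['centre'],np.median(w,0),w.min(0),w.max(0))
```

```text
2558 ((598.4171752929688, -405.2557373046875), (199.05604553222656, 60.7823600769043), 21.836793899536133)
1641 ((602.0596923828125, -403.3306884765625), (192.03594970703125, 56.076194763183594), 22.999671936035156) 0.05013325770878696 0.08877427407639027
[ 0.5258613  -0.4181581   0.33459736]
0.91 [316.2, 117.0] [ 0.47242797 -0.41818383  0.00368371] [ 4.19960079e-01 -4.42913148e-01 -4.40401725e-04] [ 0.59087214 -0.37573057  0.08877427]
0.75 [105.9, 155.8] [ 0.47031465 -0.59545819  0.02276294] [ 0.43090976 -0.66440729 -0.00112837] [ 0.50045333 -0.48977696  0.08887732]
```

View pics/w1.png

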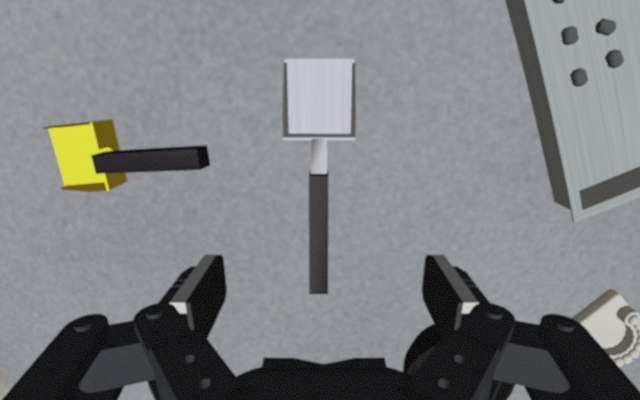

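The grey scoop is centred at column 318 and upright in the image, so its yaw matches the tool. The handle spans rows 175–293. I'll compute the exact handle ends.

Run:
```python
from h import *
p=imaging.camera('wrist')
r=models.regions_of(p,'scoop')[0]; w=cloud(p,r['region'])
h=w[(w[:,2]>.06)];c=np.array([.5258,-.4182]);q,r_=pose()
d=np.array([np.cos(np.radians(-10.7)),np.sin(np.radians(-10.7))]);n=np.array([-d[1],d[0]])
for nm,a in (('handle',h),('bowl',w[w[:,2]<.006])):
    s=(a[:,:2]-c)@d; t=(a[:,:2]-c)@n
    print(nm,np.percentile(s,[0,2,98,100]).round(4),np.percentile(t,[0,2,50,98,100]).round(4))
s=(h[:,:2]-c)@d;t=(h[:,:2]-c)@n; print('slope deg',np.degrees(np.polyfit(s,t,1)[0]), 'z(s)',np.polyfit(s,h[:,2],1))
print(np.degrees(r_.as_euler('xyz')))
```

```text
handle [-0.0204 -0.0184  0.0649  0.0671] [-0.0107 -0.0105 -0.004   0.0025  0.0025]
bowl [-0.1019 -0.1009 -0.0409 -0.0255] [-0.0372 -0.0301 -0.0041  0.0226  0.0254]
slope deg -0.13578967816350263 z(s) [0.23008918 0.0728661 ]
[-1.79992455e+02  1.90045221e-02  1.69418269e+02]
```

>>> send_rows(
  commands=[
    [[-0.03,-0.02,0.64,0,0,0],[-0.03,-0.02,0.64,0,0,0],[-0.03,-0.02,0.64,0,0,0],[-0.03,-0.02,0.64,0,0,0],[-0.03,-0.02,0.63,0,0,0],[-0.02,-0.03,0.62,0,0,0],[0,0,0,0,0,0]],
  ],
  jaw=0.6,
)

```text
time_s: 4.57
eef_pos: [0.5292, -0.4217, 0.2166]
eef_rot: [-0.002, 0.092, 0.996, 0.002]
wrist_force: [-1.0, 1.7, -1.0]
opening: 0.602
grasp_force: 0.0
```

>>> send_rows(
  commands=[
    [[0,0,0,0,0,0],[0,0,0,0,0,0],[0,0,0,0,0,0],[0,0,0,0,0,0],[0,0,0,0,0,0],[0,0,0,0,0,0]],
  ],
  jaw=0,
)

```text
time_s: 5.07
eef_pos: [0.5309, -0.4242, 0.2225]
eef_rot: [0.001, 0.093, 0.996, -0.001]
wrist_force: [0.8, 0.3, 5.3]
opening: 0.153
grasp_force: 62.4
```

>>> send_rows(
  commands=[
    [[0,0,-0.5,0,0,0],[0,0,-0.8,0,0,0],[0,0,-0.8,0,0,0],[0,0,-0.8,0,0,0],[0,0,0,0,0,0],[0,0,0,0,0,0]],
  ],
)

```text
time_s: 5.57
eef_pos: [0.5306, -0.4241, 0.3102]
eef_rot: [0.002, 0.093, 0.996, -0.002]
wrist_force: [-0.6, 0.6, -1.8]
opening: 0.154
grasp_force: 61.5
```

Run:
```python
from h import *
p=imaging.camera('wrist');cv2.imwrite('pics/w2.png',p['image'])
q,r=pose()
for g in models.regions_of(p,'scoop')[:1]:
    w=cloud(p,g['region']);t=r.inv().apply(w-q)
    f=t[(t[:,0]>.052)]; print('n',len(f))
    print('tool-frame bowl lip max x',np.percentile(t[:,0],[99,100]),'z floor',np.percentile(t[:,2],[50,95,99]))
    A=np.c_[f[:,:2],np.ones(len(f))]
    fl=f[(f[:,2]>np.percentile(f[:,2],50)-.004)&(abs(f[:,1]+.0)<.02)]
    A=np.c_[fl[:,:2],np.ones(len(fl))];k=np.linalg.lstsq(A,fl[:,2],rcond=None)[0];print('floor plane',k,'pitch deg',np.degrees(np.arctan(k[0])))
    print('y range bowl',np.percentile(f[:,1],[1,50,99]))
```

```text
n 456
tool-frame bowl lip max x [0.05753667 0.05911156] z floor [0.28102208 0.30630576 0.30718177]
floor plane [0. 0. 0.] pitch deg 0.0
y range bowl [-0.23945913 -0.18471339 -0.18240074]
```

Run:
```python
from h import *
p=imaging.camera('wrist');cv2.imwrite('pics/w2.png',p['image'])
q,r=pose()
H,W=p['depth'].shape; v,u=np.mgrid[:H,:W]
ok=p['depth'].ravel()>0
P=px2w(p,np.c_[u.ravel(),v.ravel()],d=p['depth'].ravel());t=r.inv().apply(P-q)
f=t[ok&(abs(t[:,1])<.04)&(t[:,0]>.03)&(t[:,0]<.13)&(t[:,2]>.17)&(t[:,2]<.25)]
print(len(f),'x',np.percentile(f[:,0],[1,99,100]),'y',np.percentile(f[:,1],[1,50,99]))
fl=f[(f[:,0]>.055)&(abs(f[:,1])<.018)]
fl=fl[fl[:,2]>np.median(fl[:,2])-.006]
A=np.c_[fl[:,:2],np.ones(len(fl))];k=np.linalg.lstsq(A,fl[:,2],rcond=None)[0];print(k,np.degrees(np.arctan(k[:2])),'z at lip',k@[.109,0,1])
```

```text
16976 x [0.03304161 0.10692923 0.10795371] y [-0.02772179  0.00076417  0.0289948 ]
[0.0120541  0.00144945 0.21838602] [0.69061584 0.08304738] z at lip 0.21969991255031276
```

View pics/w2.png

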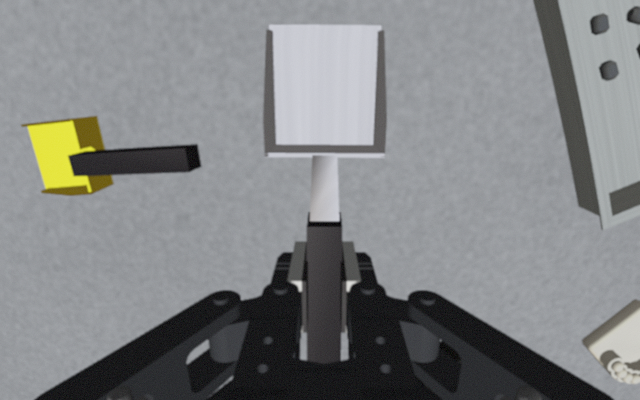

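```bash
sed -i 's/^GRIP=.*/GRIP=np.array([0,0,.1547]); LIP=np.array([.108,0,.2217]); TC=np.array([.4703,-.1713]); TY=12.35\ndef tray(x,y,z): return np.r_[TC+R.from_euler("z",TY,degrees=True).as_matrix()[:2,:2]@[x,y],z]/; s/^def rot(/def rot(/' h.py
python3 - <<'E'
from h import *
for c in ('top','wrist'):
    p=imaging.camera(c)
    g=p['image'].max(2); H,W=g.shape; v,u=np.mgrid[:H,:W]
    P=px2w(p,np.c_[u.ravel(),v.ravel()],z=.012).reshape(H,W,3)
    t=(P[...,:2]-TC)@R.from_euler('z',TY,degrees=True).as_matrix()[:2,:2]
    ins=(abs(t[...,0])<.10)&(abs(t[...,1])<.047)
    if ins.sum()<200: continue
    th=np.median(g[ins])*.72; m=(ins&(g<th)).astype(np.uint8)
    n,l,s,cn=cv2.connectedComponentsWithStats(m)
    for i in range(1,n):
        if s[i,4]>8: print(c,s[i,4],np.round(t[l==i].mean(0),3))
plan([(tray(.026,0,.075),TY,0,LIP)])
E
```

```text
top 14 [ 0.003 -0.016]
top 13 [-0.     0.017]
top 14 [-0.028  0.015]
top 14 [-0.033 -0.017]
top 13 [-0.06   0.017]
top 15 [-0.066 -0.017]
top 24 [-0.095 -0.037]
wrist 196 [-0.029  0.009]
wrist 318 [-0.032 -0.02 ]
wrist 28 [-0.002  0.008]
wrist 297 [ 0.003 -0.02 ]
end [ 0.6012 -0.1426  0.2966] 11
[[[-0.08,0.88,0.03,0,0,-0.36],[-0.11,0.88,0.03,0,0,-0.37],[-0.13,0.87,0.03,0.01,-0.01,-0.36],[-0.16,0.86,0.02,0,0,-0.37],[-0.19,0.86,0.03,0,0,-0.36],[-0.21,0.85,0.03,0,0,-0.37],[-0.24,0.85,0.03,0.01,0,-0.36],[-0.26,0.83,0.02,0,-0.01,-0.37]]]
[[[-0.3,0.83,0.03,0,0,-0.36],[-0.31,0.81,0.03,0,0,-0.37],[-0.34,0.8,0.03,0,0,-0.36]]]
```

>>> send_rows(
  commands=[
    [[-0.08,0.88,0.03,0,0,-0.36],[-0.11,0.88,0.03,0,0,-0.37],[-0.13,0.87,0.03,0.01,-0.01,-0.36],[-0.16,0.86,0.02,0,0,-0.37],[-0.19,0.86,0.03,0,0,-0.36],[-0.21,0.85,0.03,0,0,-0.37],[-0.24,0.85,0.03,0.01,0,-0.36],[-0.26,0.83,0.02,0,-0.01,-0.37]],
  ],
)

```text
time_s: 6.48
eef_pos: [0.5837, -0.2181, 0.2995]
eef_rot: [0.0, -0.054, 0.999, -0.0]
wrist_force: [-0.8, 0.3, -1.6]
opening: 0.149
grasp_force: 61.4
```

>>> send_rows(
  commands=[
    [[-0.3,0.83,0.03,0,0,-0.36],[-0.31,0.81,0.03,0,0,-0.37],[-0.34,0.8,0.03,0,0,-0.36],[0,0,0,0,0,0],[0,0,0,0,0,0]],
  ],
)

```text
time_s: 6.9
eef_pos: [0.6015, -0.1416, 0.2968]
eef_rot: [-0.0, -0.109, 0.994, -0.001]
wrist_force: [0.3, 0.4, -0.5]
opening: 0.15
grasp_force: 61.4
```

Run:
```python
from h import *
p=imaging.camera('top')
q,r=pose();print(q,'lip',q+r.apply(LIP),tray(.026,0,.075))
g=p['image'].max(2); H,W=g.shape; v,u=np.mgrid[:H,:W]
P=px2w(p,np.c_[u.ravel(),v.ravel()],d=p['depth'].ravel()).reshape(H,W,3)
t=(P[...,:2]-TC)@R.from_euler('z',TY,degrees=True).as_matrix()[:2,:2]
b=(t[...,0]>.02)&(t[...,0]<.1)&(abs(t[...,1])<.05)&(P[...,2]>.06)&(P[...,2]<.11)&(p['depth']>0)
print('bowl y',np.percentile(t[b][:,1],[1,99]),'x',np.percentile(t[b][:,0],[0,1,99]))
c=p['image'][150:290,290:430];cv2.imwrite('pics/t2.png',cv2.resize(c,None,fx=4,fy=4))
plan([(tray(.026,-.0005,.008),TY,4,LIP,4)])
```

```text
[ 0.60148918 -0.1427263   0.29706044] lip [ 0.49610214 -0.16627035  0.07535311] [ 0.49569834 -0.16573904  0.075     ]
bowl y [-0.02685332  0.03045089] x [0.02735956 0.02803134 0.0922143 ]
end [ 0.5858 -0.1466  0.2366] 4
[[[0.13,0,0.5,0,-0.17,0],[0.14,0,0.5,-0.01,-0.18,0],[0.15,-0.01,0.5,0,-0.17,0],[0.17,0,0.5,-0.01,-0.18,0.01]]]
```

View pics/t2.png

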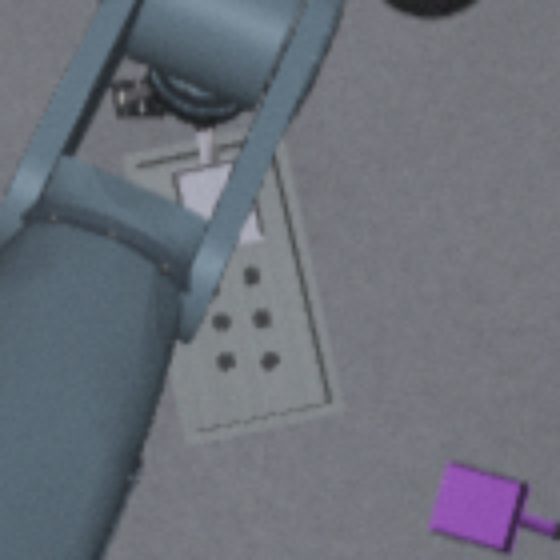

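The bowl sits above the clear +x end and lines up with the 2×3 ingot grid (crop rows 275–360). Now lower it.

>>> send_rows(
  commands=[
    [[0.13,-0.01,0.5,0,-0.17,0],[0.14,-0.01,0.5,-0.01,-0.18,0],[0.15,-0.02,0.5,0,-0.17,0],[0.17,-0.01,0.5,-0.01,-0.18,0.01],[0,0,0,0,0,0],[0,0,0,0,0,0]],
  ],
)

```text
time_s: 7.45
eef_pos: [0.5855, -0.1492, 0.2365]
eef_rot: [0.034, -0.106, 0.994, 0.004]
wrist_force: [-0.5, -0.6, -0.6]
opening: 0.148
grasp_force: 61.3
```

>>> send_rows(
  commands=[
    [[0,0,0.05,0,0,0],[0,0,0.05,0,0,0],[0,0,0.05,0,0,0],[0,0,0,0,0,0]],
  ],
)

```text
time_s: 7.78
eef_pos: [0.5869, -0.1481, 0.2334]
eef_rot: [0.036, -0.107, 0.994, 0.003]
wrist_force: [-0.2, -0.1, -1.5]
opening: 0.151
grasp_force: 61.3
```

Run:
```python
from h import *
q,r=pose();l=q+r.apply(LIP);print(q,'lip',l,'tray target',tray(.026,0,.003),status.get_obs()['wrist_force'])
```

```text
[ 0.58694843 -0.14811796  0.23341217] lip [ 0.49733247 -0.16784581  0.00451333] tray target [ 0.49569834 -0.16573904  0.003     ] [-0.20789149 -0.09181694 -1.52328323]
```

>>> send_rows(
  commands=[
    [[0,0,0.04,0,0,0],[0,0,0.03,0,0,0],[0,0,0,0,0,0]],
  ],
)

```text
time_s: 8.03
eef_pos: [0.5872, -0.1481, 0.2316]
eef_rot: [0.036, -0.107, 0.994, 0.003]
wrist_force: [0.7, 0.5, 2.6]
opening: 0.15
grasp_force: 62.1
```

>>> send_rows(
  commands=[
    [[0,0,0.04,0,0,0],[0,0,0,0,0,0]],
  ],
)

```text
time_s: 8.2
eef_pos: [0.5873, -0.1481, 0.2304]
eef_rot: [0.036, -0.107, 0.994, 0.003]
wrist_force: [1.4, -0.4, 4.3]
opening: 0.151
grasp_force: 62.2
```

>>> send_rows(
  commands=[
    [[0.4,0,-0.028,0,0,0],[0.4,0,-0.028,0,0,0],[0.4,0,-0.028,0,0,0],[0.4,0,-0.028,0,0,0],[0.4,0,-0.028,0,0,0],[0.4,0,-0.028,0,0,0],[0.4,0,-0.028,0,0,0],[0.4,0,-0.028,0,0,0]],
  ],
)

```text
time_s: 8.87
eef_pos: [0.4928, -0.1688, 0.2303]
eef_rot: [0.036, -0.107, 0.994, 0.003]
wrist_force: [1.5, -0.1, 5.3]
opening: 0.149
grasp_force: 62.2
```

Run:
```python
from h import *
q,r=pose();l=q+r.apply(LIP);print(q,'lip',l,'lip in tray',R.from_euler('z',-TY,degrees=True).apply(l-np.r_[TC,0]),status.get_obs()['wrist_force'])
p=imaging.camera('wrist');cv2.imwrite('pics/w3.png',p['image'])
```

```text
[ 0.49277907 -0.16884053  0.23033438] lip [ 0.40339471 -0.18874168  0.00135999] lip in tray [-0.06908753 -0.00272817  0.00135999] [ 1.45676453 -0.08770467  5.32042525]
```

View pics/w3.png

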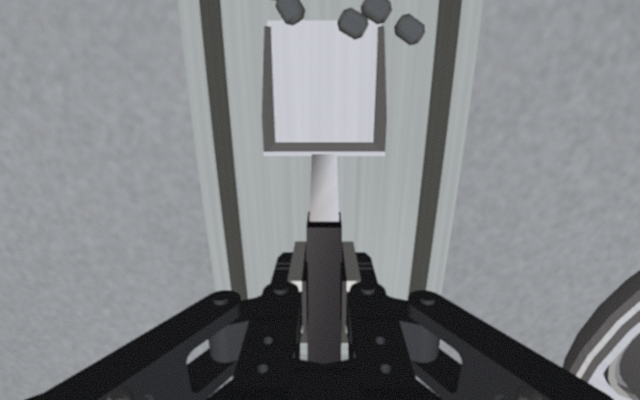

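Four ingots show ahead of the lip (rows 8–28), with one escaping on the right at (408,28). Next I push on to the end wall.

>>> send_rows(
  commands=[
    [[0.3,0,-0.02,0,0,0],[0.3,0,-0.02,0,0,0],[0.2,0,-0.014,0,0,0],[0.15,0,-0.01,0,0,0],[0.1,0,-0.007,0,0,0],[0,0,0,0,0,0]],
  ],
)

```text
time_s: 9.42
eef_pos: [0.4632, -0.1758, 0.2312]
eef_rot: [0.038, -0.106, 0.994, 0.002]
wrist_force: [5.3, 2.5, 6.6]
opening: 0.152
grasp_force: 62.4
```

Run:
```python
from h import *
q,r=pose();l=q+r.apply(LIP);print(q,'lip in tray',R.from_euler('z',-TY,degrees=True).apply(l-np.r_[TC,0]),status.get_obs()['wrist_force'])
p=imaging.camera('wrist');s=imaging.camera('side');cv2.imwrite('pics/w4.png',np.vstack([p['image'][:180,120:560],cv2.resize(s['image'][200:290,220:440],(440,180))]))
```

```text
[ 0.46323957 -0.17579701  0.23116896] lip in tray [-0.09858422 -0.00343538  0.00185805] [5.3320575  2.4589116  6.61324976]
```

View pics/w4.png

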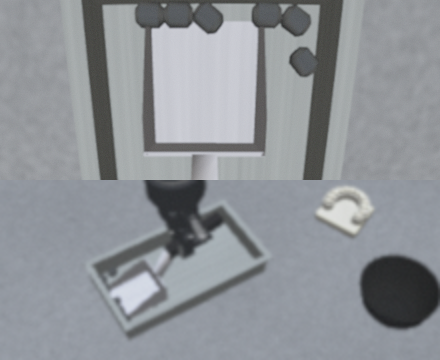

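The bowl interior spans columns 152–258. Ingots lie along the wall at columns 148, 177 and 208, and at 267, 296 and 302. The ones at 148 and 267 are blocked by the side-wall tips. I'll back off, shift 14 mm left so three fit inside, and push again.

>>> send_rows(
  commands=[
    [[-0.3,0,0.02,0,0,0],[-0.4,0,0.028,0,0,0],[0,-0.25,0,0,0,0],[0,-0.22,0,0,0,0],[0.2,0,-0.014,0,0,0],[0.3,0,-0.02,0,0,0],[0.2,0,-0.014,0,0,0],[0.1,0,-0.007,0,0,0]],
  ],
)

```text
time_s: 10.18
eef_pos: [0.4611, -0.1903, 0.2295]
eef_rot: [0.036, -0.107, 0.994, 0.003]
wrist_force: [2.2, 0.1, 6.1]
opening: 0.153
grasp_force: 62.3
```

>>> send_rows(
  commands=[
    [[0.1,0,-0.007,0,0,0],[0.1,0,-0.007,0,0,0],[0,0,0,0,0,0]],
  ],
)

```text
time_s: 10.43
eef_pos: [0.4572, -0.1918, 0.2311]
eef_rot: [0.039, -0.106, 0.994, 0.002]
wrist_force: [9.0, 3.8, 7.6]
opening: 0.15
grasp_force: 62.5
```

Run:
```python
from h import *
q,r=pose();l=q+r.apply(LIP);print(q,'lip in tray',R.from_euler('z',-TY,degrees=True).apply(l-np.r_[TC,0]),status.get_obs()['wrist_force'])
p=imaging.camera('wrist');cv2.imwrite('pics/w5.png',p['image'][:180,120:560])
```

```text
[ 0.45720084 -0.19182689  0.23113181] lip in tray [-0.10765057 -0.01770951  0.00171753] [9.01609047 3.8144998  7.64179484]
```

View pics/w5.png

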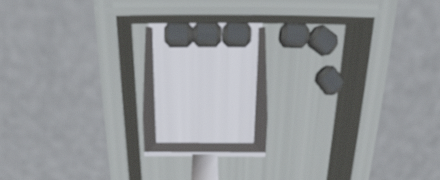

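Three ingots are fully inside the bowl at columns 178, 206 and 237, with the lip at the wall. Now tilt back and lift.

```bash
cat >> h.py <<'E'
HEEL=np.array([.044,0,.2217])
E
python3 - <<'E'
from h import *
q,r=pose();h=q+r.apply(HEEL);b=np.array([np.cos(np.radians(TY)),np.sin(np.radians(TY)),0]);print(h)
plan([(h+b*.003+[0,0,.006],TY,-12,HEEL,4),(h+b*.02+[0,0,.09],TY,-25,HEEL,6)])
E
```

```text
[ 0.43133012 -0.19816193  0.00666332]
end [ 0.5214 -0.1785  0.2205] 4
end [ 0.5814 -0.1653  0.2791] 6
[[[-0.55,0,0.08,-0.01,0.72,-0.01],[-0.56,-0.01,0.07,-0.01,0.71,-0.01],[-0.54,0,0.07,0,0.72,-0.01],[-0.55,-0.01,0.07,-0.01,0.72,-0.01],[-0.27,0,-0.41,0,0.38,0],[-0.26,0,-0.42,0,0.38,0],[-0.24,0,-0.41,0,0.37,0],[-0.22,0,-0.41,0,0.38,0]]]
[[[-0.2,0,-0.41,0,0.38,0],[-0.18,0,-0.41,0,0.38,0]]]
```

>>> send_rows(
  commands=[
    [[-0.55,0,0.08,-0.01,0.72,-0.01],[-0.56,-0.01,0.07,-0.01,0.71,-0.01],[-0.54,0,0.07,0,0.72,-0.01],[-0.55,-0.01,0.07,-0.01,0.72,-0.01],[-0.27,0,-0.41,0,0.38,0],[-0.26,0,-0.42,0,0.38,0],[-0.24,0,-0.41,0,0.37,0],[-0.22,0,-0.41,0,0.38,0]],
  ],
)

```text
time_s: 11.15
eef_pos: [0.5606, -0.1688, 0.2573]
eef_rot: [-0.183, -0.107, 0.977, -0.018]
wrist_force: [1.3, -0.9, -1.0]
opening: 0.154
grasp_force: 61.2
```

>>> send_rows(
  commands=[
    [[-0.2,0,-0.41,0,0.38,0],[-0.18,0,-0.41,0,0.38,0],[0,0,0,0,0,0],[0,0,0,0,0,0]],
  ],
)

```text
time_s: 11.48
eef_pos: [0.5801, -0.1646, 0.2757]
eef_rot: [-0.218, -0.107, 0.97, -0.022]
wrist_force: [-1.1, -0.1, -2.0]
opening: 0.15
grasp_force: 61.3
```

Run:
```python
from h import *
q,r=pose();l=q+r.apply(LIP);print(q,l,np.round(status.get_obs()['q'],2))
p=imaging.camera('wrist');cv2.imwrite('pics/w6.png',p['image'][:240,:])
```

```text
[ 0.5801119  -0.16460648  0.27574086] [ 0.39211774 -0.20571137  0.12152195] [-0.41  0.51  1.48 -0.25  1.52 -2.14]
```

View pics/w6.png

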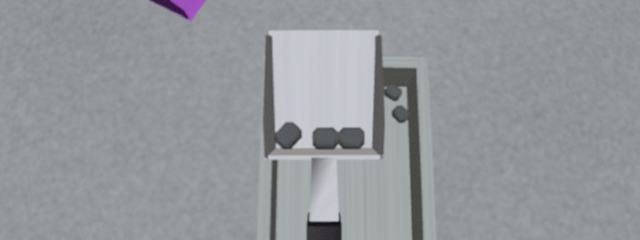

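All three ingots rest against the back wall (row ~135), and the others remain in the trough. Next I carry them to the jar.

Run:
```python
from h import *
J=np.array([.6496,.1367])
y=12;d=np.array([np.cos(np.radians(y)),np.sin(np.radians(y))])
plan([((.47,-.12,.19),TY,-22,LIP),(np.r_[J+d*.015,.20],y,-20,LIP),(np.r_[J+d*.015,.165],y,-15,LIP,3)])
```

```text
end [ 0.6491 -0.0809  0.355 ] 4
end [0.8377 0.1768 0.3712] 9
end [0.8225 0.1736 0.3511] 3
[[[-0.36,0.56,-0.91,0.01,-0.15,0.01],[-0.38,0.56,-0.9,0.01,-0.14,0.01],[-0.39,0.56,-0.89,0,-0.15,0.01],[-0.4,0.55,-0.89,0.01,-0.15,0.01],[-0.8,0.78,-0.39,0,-0.04,0.01],[-0.8,0.79,-0.38,0,-0.04,0],[-0.8,0.78,-0.39,-0.01,-0.04,0.01],[-0.8,0.78,-0.37,0,-0.03,0]]]
[[[-0.81,0.79,-0.38,0,-0.04,0.01],[-0.8,0.78,-0.37,0,-0.04,0.01],[-0.81,0.79,-0.37,-0.01,-0.04,0],[-0.8,0.79,-0.36,0,-0.04,0.01],[-0.81,0.79,-0.36,0,-0.04,0.01],[0.08,0,0.26,0,-0.29,0],[0.1,0,0.27,0,-0.29,0],[0.1,0,0.27,0,-0.29,0]]]
```

```bash
cat > kin.py <<'E'
from h import *
from scipy.optimize import least_squares
def fk(q,k):
    z0,L1,L2,Lt,a1,a2=k; Y=lambda a:R.from_euler('y',a); Z=lambda a:R.from_euler('z',a)
    A=Z(q[0])*Y(q[1]); B=A*Y(q[2]); C=B*Z(q[3])*Y(q[4])
    p=Z(q[0]).apply([a1,0,z0])+A.apply([0,0,L1])+B.apply([a2,0,L2])+C.apply([0,0,Lt])
    return p,C*Z(q[5])
D=[([.899,.1815,1.6075,0,1.354,-.206],[.258,.514,.4045])]
E
python3 - <<'E'
from kin import *
s=status.get_obs(); print(list(np.round(s['q'],4)),list(np.round(s['eef_pos'],4)))
p,r=fk(s['q'],[.3,.4,.4,.1,0,0]); print('rot meas',pose()[1].as_matrix().round(3).tolist(),'fk',r.as_matrix().round(3).tolist())
D.append((s['q'],s['eef_pos']))
f=lambda k:np.r_[np.concatenate([fk(q,k)[0]-x for q,x in D]),0.01*(k[4:]),.003*(k[0]-.3),.003*(k[3]-.1)]
o=least_squares(f,[.3,.4,.4,.1,0,0]);print(o.x.round(3),o.cost,np.round(o.fun,4))
E
```

```text
[np.float64(-0.4124), np.float64(0.5093), np.float64(1.4847), np.float64(-0.2523), np.float64(1.5175), np.float64(-2.1411)] [np.float64(0.5796), np.float64(-0.1645), np.float64(0.2753)]
rot meas [[-0.882, -0.216, -0.419], [-0.197, 0.976, -0.089], [0.428, 0.004, -0.904]] fk [[0.216, -0.882, -0.419], [-0.976, -0.197, -0.089], [-0.004, 0.428, -0.904]]
[ 0.336 -0.139  0.581 -0.327  0.02  -0.004] 0.006959557825970386 [ 0.0923 -0.0734  0.     -0.     -0.     -0.      0.0002 -0.      0.0001
 -0.0013]
```

>>> send_rows(
  commands=[
    [[-0.2,0.3,-0.5,0,-0.1,0],[-0.36,0.56,-0.91,0.01,-0.15,0.01],[-0.38,0.56,-0.9,0.01,-0.14,0.01],[-0.39,0.56,-0.89,0,-0.15,0.01],[-0.2,0.3,-0.4,0.01,-0.1,0.01],[0,0,0,0,0,0],[0,0,0,0,0,0]],
  ],
)

```text
time_s: 12.12
eef_pos: [0.6493, -0.0786, 0.3567]
eef_rot: [-0.187, -0.106, 0.976, -0.021]
wrist_force: [-1.1, -0.1, -1.9]
opening: 0.149
grasp_force: 61.3
```

```bash
cat > kin.py <<'E'
from h import *
from scipy.optimize import least_squares
def fk(q,k):
    z0,L1,L2,Lt,a1,a2,b,c=k; Y=lambda a:R.from_euler('y',a); Z=lambda a:R.from_euler('z',a)
    A=Z(q[0])*Y(q[1]); B=A*Y(q[2]); C=B*Z(q[3])*Y(q[4])
    p=Z(q[0]).apply([a1,b,z0])+A.apply([0,0,L1])+B.apply([a2,0,L2])+C.apply([0,c,Lt])
    return p,C*Z(q[5]-np.pi/2)
D=[([.899,.1815,1.6075,0,1.354,-.206],[.258,.514,.4045]),([-.4124,.5093,1.4847,-.2523,1.5175,-2.1411],[.5796,-.1645,.2753])]
E
python3 - <<'E'
from kin import *
s=status.get_obs(); print(list(np.round(s['q'],4).tolist()),list(np.round(s['eef_pos'],4)))
p,r=fk(s['q'],[.3,.4,.4,.1,0,0,0,0]); print('err',(r.inv()*pose()[1]).magnitude())
D.append((s['q'],s['eef_pos']))
f=lambda k:np.r_[np.concatenate([fk(q,k)[0]-x for q,x in D]),0.01*(k[4:6]),.003*(k[0]-.3),.003*(k[3]-.1),.003*(k[1]-.4),.003*(k[2]-.4)]
o=least_squares(f,[.3,.4,.4,.1,0,0,.1,0]);print(o.x.round(3),o.cost,np.round(o.fun,4))
E
```

```text
[-0.2628, 0.5123, 1.2946, -0.1736, 1.6715, -2.0382] [np.float64(0.6493), np.float64(-0.0786), np.float64(0.3567)]
err 3.141592653589793
[0.313 0.438 0.513 0.146 0.002 0.084 0.115 0.003] 4.369913174199306e-07 [ 0.     -0.      0.      0.     -0.0001 -0.     -0.      0.0001  0.
  0.      0.0008  0.      0.0001  0.0001  0.0003]
```

```bash
sed -i 's#q\[5\]-np.pi/2#q[5]+np.pi/2#' kin.py
cat >> kin.py <<'E'
K=[.313,.438,.513,.146,.002,.084,.115,.003]
LO=np.array([-2.99,-.89,.3,-1.14,0,-3.12]);HI=np.array([2.99,2.07,2.58,4.28,2.63,3.12])
def ik(p,r,q0):
    f=lambda q:np.r_[(fk(q,K)[0]-p)*5,(r.inv()*fk(q,K)[1]).as_rotvec()]
    o=least_squares(f,np.clip(q0,LO+1e-3,HI-1e-3),bounds=(LO,HI));return o.x,np.linalg.norm(o.fun)
E
python3 - <<'E'
from kin import *
J=np.array([.6496,.1367]);q0=status.get_obs()['q']
for y in (12,-10,-30,-50,-70):
    d=np.array([np.cos(np.radians(y)),np.sin(np.radians(y))]);q=q0;print('yaw',y)
    for pit,z in ((-20,.2),(-10,.17),(0,.13),(25,.12),(45,.118),(60,.115),(75,.115)):
        r=rot(y,pit);p=np.r_[J+d*.014,z]-r.apply(LIP);q,e=ik(p,r,q);print(pit,q.round(2),round(e,3))
E
```

```text
yaw 12
-20 [ 0.08  1.03  0.43 -0.05  2.02 -1.72] 0.0
-10 [ 0.07  0.84  0.75 -0.02  1.73 -1.71] 0.0
0 [ 0.06  0.69  1.02 -0.    1.43 -1.72] 0.0
25 [ 0.02  0.33  1.54  0.11  0.85 -1.82] 0.0
45 [-0.03  0.11  1.9   0.46  0.4  -2.17] 0.0
60 [-0.07  0.03  2.11  1.41  0.23 -3.12] 0.073
75 [-0.1  -0.06  2.23  1.44  0.24 -3.12] 0.392
yaw -10
-20 [-0.03  0.98  0.52  0.06  1.99 -1.41] 0.0
-10 [-0.02  0.81  0.79  0.03  1.71 -1.41] 0.0
0 [-0.    0.67  1.05 -0.    1.42 -1.4 ] 0.0
25 [ 0.04  0.33  1.53 -0.12  0.86 -1.29] 0.0
45 [ 0.1   0.15  1.85 -0.49  0.42 -0.92] 0.0
60 [ 0.14  0.08  2.03 -1.14  0.25 -0.26] 0.112
75 [ 0.13  0.    2.16 -1.14  0.15 -0.27] 0.428
yaw -30
-20 [-0.12  0.87  0.7   0.14  1.89 -1.14] 0.0
-10 [-0.09  0.74  0.91  0.07  1.65 -1.14] 0.0
0 [-0.06  0.63  1.12  0.    1.4  -1.1 ] 0.0
25 [ 0.07  0.35  1.5  -0.3   0.94 -0.85] 0.0
45 [ 0.2   0.23  1.75 -0.82  0.69 -0.32] 0.0
60 [ 0.3   0.21  1.87 -1.14  0.71  0.04] 0.135
75 [ 0.39  0.24  1.9  -1.14  0.82  0.15] 0.437
yaw -50
-20 [-0.21  0.73  0.93  0.22  1.75 -0.89] 0.0
-10 [-0.16  0.64  1.07  0.11  1.57 -0.87] 0.0
0 [-0.1   0.56  1.22  0.    1.37 -0.8 ] 0.0
25 [ 0.08  0.38  1.47 -0.4   1.07 -0.46] 0.0
45 [ 0.26  0.34  1.61 -0.87  1.   -0.01] 0.0
60 [ 0.39  0.39  1.67 -1.14  1.09  0.28] 0.057
75 [ 0.49  0.49  1.64 -1.14  1.26  0.41] 0.299
yaw -70
-20 [-0.28  0.57  1.18  0.28  1.6  -0.65] 0.0
-10 [-0.22  0.51  1.25  0.15  1.47 -0.59] 0.0
0 [-0.14  0.48  1.33 -0.    1.33 -0.49] 0.0
25 [ 0.09  0.41  1.43 -0.45  1.22 -0.12] 0.0
45 [ 0.29  0.46  1.45 -0.82  1.29  0.2 ] 0.0
60 [ 0.41  0.56  1.44 -1.07  1.41  0.4 ] 0.0
75 [ 0.5   0.69  1.38 -1.14  1.57  0.52] 0.132
```

Run:
```python
from kin import *
J=np.array([.6496,.1367]);q0=status.get_obs()['q']
for y in (-80,-90,-100,-110):
    d=np.array([np.cos(np.radians(y)),np.sin(np.radians(y))]);q=q0;print('yaw',y)
    for pit,z in ((-20,.2),(0,.13),(45,.118),(60,.115),(75,.115)):
        r=rot(y,pit);p=np.r_[J+d*.014,z]-r.apply(LIP);q,e=ik(p,r,q);print(pit,q.round(2),round(e,3),'tcp',p.round(3),'wrist',(p-r.apply([0,0,.146])).round(3))
```

```text
yaw -80
-20 [-0.31  0.48  1.3   0.31  1.52 -0.53] 0.0 tcp [ 0.683 -0.052  0.371] wrist [ 0.691 -0.101  0.509]
0 [-0.15  0.43  1.4   0.    1.31 -0.33] 0.0 tcp [0.671 0.017 0.352] wrist [0.671 0.017 0.498]
45 [ 0.29  0.52  1.37 -0.79  1.43  0.3 ] 0.0 tcp [0.638 0.202 0.351] wrist [0.62  0.304 0.454]
60 [ 0.4   0.64  1.31 -1.    1.56  0.44] 0.0 tcp [0.628 0.259 0.319] wrist [0.606 0.383 0.392]
75 [ 0.48  0.79  1.23 -1.14  1.72  0.53] 0.057 tcp [0.62  0.306 0.277] wrist [0.595 0.445 0.314]
yaw -90
-20 [-0.34  0.4   1.43  0.33  1.45 -0.4 ] 0.0 tcp [ 0.65  -0.055  0.371] wrist [ 0.65  -0.105  0.509]
0 [-0.16  0.39  1.46  0.    1.29 -0.16] 0.0 tcp [0.65  0.015 0.352] wrist [0.65  0.015 0.498]
45 [ 0.28  0.57  1.28 -0.75  1.56  0.39] 0.0 tcp [0.65  0.203 0.351] wrist [0.65  0.306 0.454]
60 [ 0.38  0.72  1.18 -0.95  1.71  0.48] 0.0 tcp [0.65  0.261 0.319] wrist [0.65  0.387 0.392]
75 [ 0.46  0.88  1.08 -1.14  1.87  0.52] 0.0 tcp [0.65  0.309 0.277] wrist [0.65  0.45  0.314]
yaw -100
-20 [-0.36  0.31  1.54  0.35  1.37 -0.27] 0.0 tcp [ 0.616 -0.052  0.371] wrist [ 0.608 -0.101  0.509]
0 [-0.16 
[... 159 characters left out ...]
 [0.679 0.304 0.454]
60 [ 0.36  0.8   1.06 -0.89  1.86  0.53] 0.0 tcp [0.671 0.259 0.319] wrist [0.693 0.383 0.392]
75 [ 0.42  0.98  0.91 -1.09  2.02  0.51] 0.0 tcp [0.68  0.306 0.277] wrist [0.704 0.445 0.314]
yaw -110
-20 [-0.36  0.22  1.65  0.36  1.29 -0.12] 0.0 tcp [ 0.584 -0.043  0.371] wrist [ 0.567 -0.09   0.509]
0 [-0.16  0.3   1.57 -0.    1.27  0.19] 0.0 tcp [0.608 0.022 0.352] wrist [0.608 0.022 0.498]
45 [ 0.24  0.68  1.12 -0.65  1.8   0.59] 0.0 tcp [0.672 0.199 0.351] wrist [0.708 0.296 0.454]
60 [ 0.33  0.87  0.94 -0.84  1.99  0.59] 0.0 tcp [0.692 0.253 0.319] wrist [0.735 0.372 0.392]
75 [ 0.38  1.07  0.75 -1.05  2.17  0.51] 0.0 tcp [0.708 0.299 0.277] wrist [0.757 0.431 0.314]
```

Run:
```python
from h import *
J=np.array([.6496,.1367]);d=np.array([0,-1])
plan([(np.r_[J+d*.014,.19],-90,-18,LIP,22)])
```

```text
end [ 0.6497 -0.0486  0.3673] 22
[[[-0.28,-0.18,-0.13,-0.28,-0.02,0.76],[-0.27,-0.15,-0.11,-0.27,-0.02,0.77],[-0.23,-0.13,-0.11,-0.28,-0.02,0.76],[-0.21,-0.11,-0.1,-0.28,-0.02,0.77],[-0.18,-0.08,-0.09,-0.27,-0.02,0.76],[-0.15,-0.07,-0.07,-0.28,-0.02,0.77],[-0.12,-0.06,-0.06,-0.27,-0.02,0.76],[-0.08,-0.04,-0.05,-0.28,-0.02,0.76]]]
[[[-0.05,-0.04,-0.04,-0.28,-0.02,0.77],[-0.02,-0.02,-0.03,-0.27,-0.02,0.76],[0.02,-0.03,-0.01,-0.28,-0.02,0.77],[0.05,-0.02,0,-0.28,-0.02,0.76],[0.09,-0.03,0.01,-0.27,-0.02,0.76],[0.12,-0.03,0.02,-0.28,-0.02,0.77],[0.16,-0.05,0.04,-0.28,-0.02,0.76],[0.18,-0.05,0.05,-0.27,-0.02,0.77]]]
[[[0.22,-0.07,0.06,-0.28,-0.02,0.76],[0.25,-0.09,0.07,-0.28,-0.02,0.77],[0.28,-0.1,0.08,-0.27,-0.03,0.76],[0.31,-0.13,0.08,-0.28,-0.02,0.76],[0.34,-0.15,0.1,-0.28,-0.02,0.77],[0.35,-0.18,0.11,-0.27,-0.02,0.76]]]
```

>>> send_rows(
  commands=[
    [[-0.28,-0.18,-0.13,-0.28,-0.02,0.76],[-0.27,-0.15,-0.11,-0.27,-0.02,0.77],[-0.23,-0.13,-0.11,-0.28,-0.02,0.76],[-0.21,-0.11,-0.1,-0.28,-0.02,0.77],[-0.18,-0.08,-0.09,-0.27,-0.02,0.76],[-0.15,-0.07,-0.07,-0.28,-0.02,0.77],[-0.12,-0.06,-0.06,-0.27,-0.02,0.76],[-0.08,-0.04,-0.05,-0.28,-0.02,0.76]],
  ],
)

```text
time_s: 12.78
eef_pos: [0.6986, -0.1053, 0.358]
eef_rot: [-0.177, 0.216, 0.96, 0.031]
wrist_force: [-0.3, -0.1, -2.1]
opening: 0.147
grasp_force: 61.2
```

>>> send_rows(
  commands=[
    [[-0.05,-0.04,-0.04,-0.28,-0.02,0.77],[-0.02,-0.02,-0.03,-0.27,-0.02,0.76],[0.02,-0.03,-0.01,-0.28,-0.02,0.77],[0.05,-0.02,0,-0.28,-0.02,0.76],[0.09,-0.03,0.01,-0.27,-0.02,0.76],[0.12,-0.03,0.02,-0.28,-0.02,0.77],[0.16,-0.05,0.04,-0.28,-0.02,0.76],[0.18,-0.05,0.05,-0.27,-0.02,0.77]],
  ],
)

```text
time_s: 13.45
eef_pos: [0.6833, -0.0978, 0.3625]
eef_rot: [-0.146, 0.513, 0.842, 0.079]
wrist_force: [-0.4, -0.3, -1.6]
opening: 0.153
grasp_force: 61.2
```

>>> send_rows(
  commands=[
    [[0.22,-0.07,0.06,-0.28,-0.02,0.76],[0.25,-0.09,0.07,-0.28,-0.02,0.77],[0.28,-0.1,0.08,-0.27,-0.03,0.76],[0.31,-0.13,0.08,-0.28,-0.02,0.76],[0.34,-0.15,0.1,-0.28,-0.02,0.77],[0.35,-0.18,0.11,-0.27,-0.02,0.76],[0,0,0,0,0,0],[0,0,0,0,0,0]],
  ],
)

```text
time_s: 14.12
eef_pos: [0.6489, -0.0498, 0.3661]
eef_rot: [-0.112, 0.698, 0.698, 0.109]
wrist_force: [0.2, -0.8, -0.4]
opening: 0.153
grasp_force: 61.2
```

Run:
```python
from h import *
q,r=pose();l=q+r.apply(LIP);print(q,l,np.round(status.get_obs()['q'],2),np.degrees((rot(-90,-18).inv()*r).magnitude()))
p=imaging.camera('wrist');cv2.imwrite('pics/w7.png',p['image'])
H,W=p['depth'].shape; v,u=np.mgrid[:H,:W];ok=p['depth'].ravel()>0
P=px2w(p,np.c_[u.ravel(),v.ravel()],d=p['depth'].ravel())
# open jar rim: points near 114 mm near expected mouth
J=np.array([.6496,.1367]);rr=np.hypot(*(P[:,:2]-J).T)
m=ok&(rr<.055)&(abs(P[:,2]-.113)<.006);Q=P[m];print(m.sum())
if m.sum()>20:
    o=__import__('scipy.optimize',fromlist=['x']).least_squares(lambda c:np.hypot(*(Q[:,:2]-c).T)-.0375,J,loss='soft_l1',f_scale=.002);print('jar',o.x)
m=ok&(P[:,2]>.150)&(P[:,2]<.2)&(P[:,0]<.62)&(P[:,1]>.1)&(P[:,1]<.23);Q=P[m]
if m.sum()>20: print('bar',cv2.minAreaRect((Q[:,:2]*1000).astype(np.float32)))
```

```text
[ 0.64892813 -0.0497644   0.36609527] [0.64828347 0.1214146  0.18857844] [-0.33  0.4   1.43  0.3   1.43 -0.39] 0.17479955524204122
802
jar [0.65039212 0.13709599]
bar ((590.7894287109375, 132.42196655273438), (41.61967468261719, 76.15056610107422), 70.82193756103516)
```

View pics/w7.png

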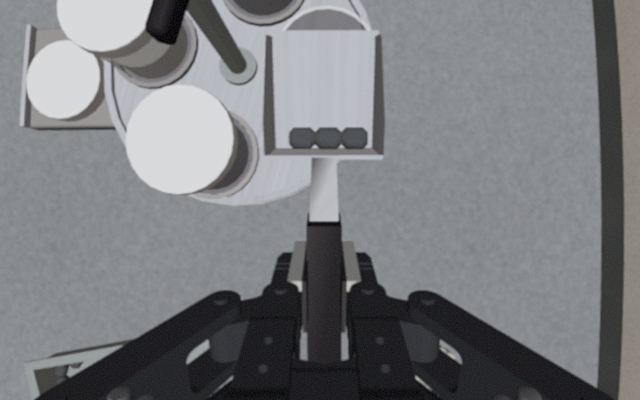

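The picture shows three ingots in the bowl at row 137 and the jar mouth just ahead of the lip. The rim fit gives the jar at (0.650, 0.137), as expected. Now I pour about the lip.

Run:
```python
from kin import *
L=np.array([.6504,.1231])
plan([(np.r_[L,.126],-90,-10,LIP,5),(np.r_[L,.122],-90,30,LIP,8),(np.r_[L,.116],-90,63,LIP,7)])
```

```text
end [ 0.6503 -0.0216  0.3255] 5
end [0.6503 0.1406 0.368 ] 8
end [0.6505 0.2716 0.3129] 7
[[[0.09,0.01,0.31,0,-0.28,0],[0.1,0,0.3,-0.01,-0.28,0],[0.12,0.01,0.32,0,-0.28,0],[0.12,0.01,0.31,-0.01,-0.27,0],[0.14,0,0.32,0,-0.28,0],[0.65,0,-0.27,0,-0.87,0],[0.66,0,-0.27,0,-0.88,0],[0.66,0,-0.27,0,-0.87,0]]]
[[[0.66,0,-0.27,0,-0.87,0],[0.66,0,-0.27,0,-0.87,0],[0.66,0,-0.27,0,-0.88,0],[0.66,0,-0.27,0,-0.87,0],[0.67,0,-0.27,0,-0.87,0],[0.63,0,-0.25,0,-0.82,0],[0.64,0,-0.24,0,-0.83,0],[0.64,0,-0.25,0,-0.82,0]]]
[[[0.64,0,-0.25,0,-0.82,0],[0.64,0,-0.25,0,-0.83,0],[0.64,0,-0.25,0,-0.82,0],[0.64,0.01,-0.26,0,-0.82,0]]]
```

>>> send_rows(
  commands=[
    [[0.09,0.01,0.31,0,-0.28,0],[0.1,0,0.3,-0.01,-0.28,0],[0.12,0.01,0.32,0,-0.28,0],[0.12,0.01,0.31,-0.01,-0.27,0],[0.14,0,0.32,0,-0.28,0],[0,0,0,0,0,0],[0,0,0,0,0,0]],
  ],
)

```text
time_s: 14.75
eef_pos: [0.6509, -0.0211, 0.3255]
eef_rot: [-0.062, 0.704, 0.704, 0.062]
wrist_force: [-0.0, 0.6, -1.0]
opening: 0.155
grasp_force: 61.1
```

Run:
```python
from h import *
q,r=pose();l=q+r.apply(LIP);print(q,l,np.degrees((rot(-90,-10).inv()*r).magnitude()))
```

```text
[ 0.65090698 -0.02107048  0.32553218] [0.65081897 0.12404277 0.12614054] 0.08157711990146037
```

>>> send_rows(
  commands=[
    [[0.65,0,-0.27,0,-0.87,0],[0.66,0,-0.27,0,-0.88,0],[0.66,0,-0.27,0,-0.87,0],[0.66,0,-0.27,0,-0.87,0],[0.66,0,-0.27,0,-0.87,0],[0.66,0,-0.27,0,-0.88,0],[0.66,0,-0.27,0,-0.87,0],[0.67,0,-0.27,0,-0.87,0]],
  ],
)

```text
time_s: 15.42
eef_pos: [0.6518, 0.1417, 0.3711]
eef_rot: [0.185, 0.684, 0.682, -0.183]
wrist_force: [1.0, -0.8, -1.5]
opening: 0.153
grasp_force: 61.2
```

>>> send_rows(
  commands=[
    [[0.63,0,-0.25,0,-0.82,0],[0.64,0,-0.24,0,-0.83,0],[0.64,0,-0.25,0,-0.82,0],[0.64,0,-0.25,0,-0.82,0],[0.64,0,-0.25,0,-0.83,0],[0.64,0,-0.25,0,-0.82,0],[0.64,0.01,-0.26,0,-0.82,0],[0,0,0,0,0,0]],
  ],
)

```text
time_s: 16.08
eef_pos: [0.6509, 0.2748, 0.3093]
eef_rot: [0.369, 0.601, 0.603, -0.372]
wrist_force: [-0.3, -0.2, -2.1]
opening: 0.15
grasp_force: 61.3
```

>>> send_rows(
  commands=[
    [[0,0,0,0,0,0],[0,0,0,0,0,0],[0,0,0,0,0,0],[0,0,0,0,0,0]],
  ],
)

```text
time_s: 16.42
eef_pos: [0.6524, 0.2713, 0.3161]
eef_rot: [0.369, 0.605, 0.602, -0.368]
wrist_force: [0.8, -0.5, -0.5]
opening: 0.149
grasp_force: 61.3
```

Run:
```python
from h import *
q,r=pose();l=q+r.apply(LIP);print(q,l,np.degrees((rot(-90,63).inv()*r).magnitude()),np.round(status.get_obs()['q'],2))
p=imaging.camera('wrist');cv2.imwrite('pics/w8.png',p['image'])
t=imaging.camera('top');s=imaging.camera('side')
for c,n in ((p,'wrist'),(t,'top'),(s,'side')):
    for g in models.regions_of(c,'ingot0'): print(n,round(g['confidence'],2),np.round(g['centre']),np.round(np.median(cloud(c,g['region']),0),3))
# anything dark in the bowl floor of the wrist image
print('bowl dark px',(p['image'][40:150,275:375].max(2)<90).sum(), np.median(p['image'][40:150,275:375]))
```

```text
[0.65242875 0.27134344 0.31613567] [0.65272836 0.12332069 0.11889453] 0.33441988093499303 [ 0.4   0.75  1.16 -0.98  1.75  0.49]
bowl dark px 0 195.0
```

Run:
```python
from kin import *
L=np.array([.6504,.1131])
plan([(np.r_[L,.16],-90,40,LIP,5),(np.r_[L-[0,.02],.20],-90,0,LIP,8)]);print()
Z=np.zeros(3)
s=(np.r_[L-[0,.02],.20]-rot(-90,0).apply(LIP),rot(-90,0))
plan([((.5308,-.424,.33),-10.7,0,Z)],s);print()
plan([((.5308,-.424,.223),-10.7,0,Z,7)],(np.array([.5308,-.424,.33]),rot(-10.7,0)))
```

```text
end [0.6504 0.1727 0.3993] 5
end [ 0.6504 -0.0149  0.4217] 8
[[[-0.86,-0.01,0.25,0,0.8,-0.01],[-0.86,-0.01,0.22,0,0.8,0],[-0.85,0,0.21,0,0.8,-0.01],[-0.85,-0.01,0.18,0,0.8,0],[-0.83,-0.01,0.16,0,0.8,-0.01],[-0.8,0,0.27,0,0.87,0],[-0.79,0,0.25,0,0.88,0],[-0.79,0,0.24,0,0.87,0]]]
[[[-0.78,0,0.23,0,0.87,0],[-0.76,0,0.21,0,0.88,0],[-0.75,0,0.2,0,0.87,0],[-0.74,0,0.2,0,0.87,0],[-0.73,0,0.18,0,0.88,0]]]

end [ 0.5308 -0.424   0.3299] 15
[[[-0.91,-0.27,0.2,0,0,-0.92],[-0.88,-0.34,0.21,0,0,-0.93],[-0.84,-0.43,0.2,0,0,-0.92],[-0.81,-0.51,0.21,0,0,-0.92],[-0.75,-0.57,0.2,0,0,-0.92],[-0.69,-0.64,0.2,0,0,-0.93],[-0.64,-0.71,0.21,0,0,-0.92],[-0.56,-0.76,0.2,0,0,-0.92]]]
[[[-0.5,-0.81,0.2,0,0,-0.92],[-0.41,-0.85,0.21,0,0,-0.93],[-0.34,-0.88,0.2,0,0,-0.92],[-0.26,-0.92,0.21,0,0,-0.92],[-0.16,-0.93,0.2,0,0,-0.93],[-0.09,-0.94,0.2,0,0,-0.92],[0.01,-0.95,0.21,0,0,-0.92]]]

end [ 0.5308 -0.424   0.2229] 7
[[[0,0,0.51,0,0,0],[0,0,0.51,0,0,0],[0,0,0.51,0,0,0],[0,0,0.51,0,0,0],[0,0,0.51,0,0,0],[0,0,0.51,0,0,0],[0,0,0.51,0,0,0]]]
```

>>> send_rows(
  commands=[
    [[-0.86,-0.01,0.25,0,0.8,-0.01],[-0.86,-0.01,0.22,0,0.8,0],[-0.85,0,0.21,0,0.8,-0.01],[-0.85,-0.01,0.18,0,0.8,0],[-0.83,-0.01,0.16,0,0.8,-0.01],[-0.8,0,0.27,0,0.87,0],[-0.79,0,0.25,0,0.88,0],[-0.79,0,0.24,0,0.87,0]],
  ],
)

```text
time_s: 17.38
eef_pos: [0.6502, 0.1009, 0.4229]
eef_rot: [0.153, 0.69, 0.691, -0.151]
wrist_force: [-0.8, 0.5, -1.9]
opening: 0.148
grasp_force: 61.3
```

>>> send_rows(
  commands=[
    [[-0.78,0,0.23,0,0.87,0],[-0.76,0,0.21,0,0.88,0],[-0.75,0,0.2,0,0.87,0],[-0.74,0,0.2,0,0.87,0],[-0.73,0,0.18,0,0.88,0],[0,0,0,0,0,0]],
  ],
)

```text
time_s: 17.88
eef_pos: [0.6502, -0.0193, 0.4209]
eef_rot: [-0.001, 0.709, 0.705, 0.0]
wrist_force: [0.2, -0.1, -0.8]
opening: 0.152
grasp_force: 61.2
```

>>> send_rows(
  commands=[
    [[-0.91,-0.27,0.2,0,0,-0.92],[-0.88,-0.34,0.21,0,0,-0.93],[-0.84,-0.43,0.2,0,0,-0.92],[-0.81,-0.51,0.21,0,0,-0.92],[-0.75,-0.57,0.2,0,0,-0.92],[-0.69,-0.64,0.2,0,0,-0.93],[-0.64,-0.71,0.21,0,0,-0.92],[-0.56,-0.76,0.2,0,0,-0.92]],
  ],
)

```text
time_s: 18.55
eef_pos: [0.5863, -0.2331, 0.3724]
eef_rot: [-0.0, 0.402, 0.916, -0.001]
wrist_force: [-0.0, -0.4, -1.0]
opening: 0.148
grasp_force: 61.2
```

>>> send_rows(
  commands=[
    [[-0.5,-0.81,0.2,0,0,-0.92],[-0.41,-0.85,0.21,0,0,-0.93],[-0.34,-0.88,0.2,0,0,-0.92],[-0.26,-0.92,0.21,0,0,-0.92],[-0.16,-0.93,0.2,0,0,-0.93],[-0.09,-0.94,0.2,0,0,-0.92],[0.01,-0.95,0.21,0,0,-0.92],[0,0,0,0,0,0]],
  ],
)

```text
time_s: 19.22
eef_pos: [0.5289, -0.4276, 0.3282]
eef_rot: [-0.002, 0.092, 0.996, -0.001]
wrist_force: [0.6, 0.8, -0.3]
opening: 0.151
grasp_force: 61.2
```

Run:
```python
from h import *
q,r=pose();print(q,np.degrees((rot(-10.7,0).inv()*r).magnitude()))
# is the jar filled? top view: dark blobs in the mouth and in the trough
t=imaging.camera('top');cv2.imwrite('pics/t9.png',t['image'])
g=t['image'].max(2);H,W=g.shape;v,u=np.mgrid[:H,:W]
def at(z): return px2w(t,np.c_[u.ravel(),v.ravel()],z=z).reshape(H,W,3)[...,:2]
P=at(.045);m=np.hypot(*np.moveaxis(P-[.6504,.1371],-1,0))<.034
print('jar px',m.sum());ys,xs=np.nonzero(m)
print(g[ys.min():ys.max()+1,xs.min():xs.max()+1])
t_=(at(.01)-TC)@R.from_euler('z',TY,degrees=True).as_matrix()[:2,:2]
ins=(abs(t_[...,0])<.106)&(abs(t_[...,1])<.053)
n,l,s,c=cv2.connectedComponentsWithStats((ins&(g<np.median(g[ins])*.72)).astype(np.uint8))
for i in range(1,n): print(s[i,4],t_[l==i].mean(0).round(3))
plan([((.5308,-.424,.223),-10.7,0,np.zeros(3),7)])
```

```text
[ 0.52891336 -0.42760632  0.3281793 ] 0.2543970926982594
jar px 351
[[113 107 105 102  99  97 100 127 140 152 155 155 158 134 113 113 156 159
  166 168 170 161]
 [115 108  98  91  91 126 163 185 189 196 197 196 200 186 180 165 140 146
  137 154 170 179]
 [109  97  91  86  90 129 185 205 208 204 208 209 209 206 206 201 186 169
  146 130 151 173]
 [102  97 104  92  82 103 153 195 211 208 206 208 204 205 207 209 205 197
  191 139 144 166]
 [ 99 120 122  97  76  78 120 186 204 209 208 208 206 208 209 208 210 210
  211 155 135 150]
 [105 157 147  95  73  80 156 199 209 209 208 207 207 209 210 207 207 206
  211 177 134 136]
 [129 184 184 134 100 128 186 207 210 207 207 211 211 210 209 203 207 206
  213 186 143 120]
 [169 207 206 190 175 186 205 208 206 207 206 208 208 207 208 207 208 211
  210 187 163 122]
 [181 195 201 208 207 207 204 205 202 205 207 209 208 206 206 209 206 209
  212 191 171 133]
 [142 135 147 186 207 205 208 206 208 205 209 206 209 206 207 208 206 209
  214 180 164 144]
 [ 97  82  87 145 189 208 209 205 208 212 210 208 205 211 205 204 209 209
  206 181 169 143]
 [ 79  68
[... 575 characters left out ...]
206 194 158 128 166 193 205 201 180 173 168 172
  167 151 131 138]
 [148 167 197 206 201 205 208 207 198 191 208 202 189 179 171 169 167 165
  156 133 132 134]
 [153 137 148 175 186 195 200 193 196 188 185 180 170 170 169 168 167 150
  132 130 142 147]
 [161 142 122 133 153 170 177 174 175 173 170 170 166 169 168 167 153 130
  128 144 139 161]
 [177 164 145 131 130 137 151 163 165 166 166 167 168 167 153 140 134 137
  145 162 170 185]]
39 [-0.099 -0.04 ]
13 [-0.08   0.048]
31 [-0.1    0.036]
end [ 0.5309 -0.424   0.223 ] 7
[[[0,0.01,0.5,0,0,0],[-0.01,0.01,0.51,0,-0.01,-0.01],[0,0.01,0.5,0,0,0],[-0.01,0,0.5,0,-0.01,0],[0,0.01,0.5,-0.01,0,0],[0,0.01,0.51,0,0,-0.01],[-0.01,0.01,0.5,0,-0.01,0]]]
```

Three ingots lie in the jar. Next I lay the scoop down.

>>> send_rows(
  commands=[
    [[0,0.01,0.5,0,0,0],[-0.01,0.01,0.51,0,0,0],[0,0.01,0.5,0,0,0],[-0.01,0,0.5,0,0,0],[0,0.01,0.5,0,0,0],[0,0.01,0.45,0,0,0],[0,0,0.4,0,0,0],[0,0,0,0,0,0]],
  ],
)

```text
time_s: 19.93
eef_pos: [0.5311, -0.4213, 0.2254]
eef_rot: [-0.002, 0.093, 0.996, 0.002]
wrist_force: [-0.5, 0.8, -1.6]
opening: 0.151
grasp_force: 61.2
```

>>> send_rows(
  commands=[
    [[0,0,0.05,0,0,0],[0,0,0.04,0,0,0],[0,0,0,0,0,0]],
  ],
)

```text
time_s: 20.18
eef_pos: [0.5319, -0.4227, 0.2268]
eef_rot: [0.0, 0.093, 0.996, -0.0]
wrist_force: [0.3, 0.1, -1.5]
opening: 0.148
grasp_force: 61.3
```

>>> send_rows(
  commands=[
    [[0,0,0.05,0,0,0],[0,0,0.05,0,0,0],[0,0,0,0,0,0],[0,0,0,0,0,0]],
  ],
)

```text
time_s: 20.52
eef_pos: [0.5321, -0.4228, 0.2244]
eef_rot: [0.0, 0.093, 0.996, -0.001]
wrist_force: [1.4, -0.9, 4.2]
opening: 0.153
grasp_force: 62.0
```

>>> send_rows(
  commands=[
    [[0,0,0.04,0,0,0],[0,0,0,0,0,0],[0,0,0,0,0,0]],
  ],
)

```text
time_s: 20.77
eef_pos: [0.5322, -0.4228, 0.2232]
eef_rot: [0.001, 0.093, 0.996, -0.001]
wrist_force: [1.4, -0.9, 5.2]
opening: 0.149
grasp_force: 62.1
```

>>> send_rows(
  commands=[
    [[0,0,0,0,0,0],[0,0,0,0,0,0],[0,0,0,0,0,0],[0,0,-0.5,0,0,0],[0,0,-0.9,0,0,0],[0,0,-0.9,0,0,0],[0,0,-0.9,0,0,0],[0,0,-0.9,0,0,0]],
  ],
  jaw=0.6,
)

```text
time_s: 21.43
eef_pos: [0.5317, -0.4222, 0.3471]
eef_rot: [-0.0, 0.093, 0.996, -0.0]
wrist_force: [-0.1, -0.1, -0.3]
opening: 0.595
grasp_force: 0.0
```

Run:
```python
from kin import *
p=imaging.camera('top')
H,W=p['depth'].shape; v,u=np.mgrid[:H,:W];ok=p['depth'].ravel()>0
P=px2w(p,np.c_[u.ravel(),v.ravel()],d=p['depth'].ravel())
Q=P[ok&(abs(P[:,0]-.565)<.06)&(abs(P[:,1]-.161)<.06)&(P[:,2]>.155)&(P[:,2]<.2)]
print('bar',len(Q),cv2.minAreaRect((Q[:,:2]*1000).astype(np.float32)))
Q=P[ok&(P[:,0]>.4)&(P[:,0]<.64)&(P[:,1]>-.47)&(P[:,1]<-.34)&(P[:,2]>.06)&(P[:,2]<.11)]
print('scoop handle',len(Q),Q[:,2].max(),cv2.minAreaRect((Q[:,:2]*1000).astype(np.float32)),status.get_obs()['q'])
for y in (76,):
    r=rot(y);print(ik(np.array([.565,.161,.34]),r,[.1,.4,1.5,0,1.3,-2.8]))
plan([((.565,.161,.40),76,0,np.zeros(3))])
```

```text
bar 140 ((564.4298095703125, 161.22413635253906), (76.82848358154297, 15.126352310180664), 74.2248764038086)
scoop handle 44 0.08961831143370946 ((551.8709716796875, -423.8641052246094), (16.258319854736328, 84.5908203125), 79.753662109375) [-8.45196747e-01  4.50285177e-01  1.36636041e+00 -4.64860169e-04
  1.31550017e+00 -2.22965945e+00]
(array([ 7.53685772e-02,  2.70919234e-01,  1.63714399e+00, -6.89285364e-14,
        1.23352943e+00, -2.82187798e+00]), np.float64(1.0933800782369259e-13))
end [0.5649 0.1611 0.4   ] 21
[[[0.12,0.92,-0.08,0,0,-0.72],[0.06,0.93,-0.08,-0.01,0,-0.72],[-0.02,0.93,-0.08,0,0,-0.72],[-0.08,0.92,-0.07,-0.01,0,-0.72],[-0.14,0.92,-0.08,0,0,-0.72],[-0.21,0.9,-0.08,-0.01,0,-0.72],[-0.28,0.89,-0.08,-0.01,0,-0.72],[-0.34,0.86,-0.07,0,0,-0.72]]]
[[[-0.4,0.84,-0.08,-0.01,0,-0.72],[-0.46,0.81,-0.07,0,0,-0.72],[-0.51,0.77,-0.08,-0.01,0.01,-0.72],[-0.57,0.74,-0.07,0,0,-0.72],[-0.62,0.69,-0.07,-0.01,0,-0.72],[-0.67,0.64,-0.08,0,0,-0.72],[-0.72,0.59,-0.07,0,0,-0.72],[-0.75,0.54,-0.08,-0.01,0,-0.72]]]
[[[-0.79,0.49,-0.07,0,0,-0.73],[-0.83,0.43,-0.07,-0.01,0,-0.72],[-0.85,0.36,-0.08,0,0,-0.72],[-0.88,0.31,-0.07,-0.01,0,-0.72],[-0.9,0.24,-0.07,0,0,-0.72]]]
```

>>> send_rows(
  commands=[
    [[0.12,0.92,-0.08,0,0,-0.72],[0.06,0.93,-0.08,0,0,-0.72],[-0.02,0.93,-0.08,0,0,-0.72],[-0.08,0.92,-0.07,0,0,-0.72],[-0.14,0.92,-0.08,0,0,-0.72],[-0.21,0.9,-0.08,0,0,-0.72],[-0.28,0.89,-0.08,0,0,-0.72],[-0.34,0.86,-0.07,0,0,-0.72]],
  ],
)

```text
time_s: 22.15
eef_pos: [0.5442, -0.1985, 0.3645]
eef_rot: [-0.0, -0.195, 0.981, -0.0]
wrist_force: [0.6, -0.4, 0.5]
opening: 0.599
grasp_force: 0.0
```

>>> send_rows(
  commands=[
    [[-0.4,0.84,-0.08,0,0,-0.72],[-0.46,0.81,-0.07,0,0,-0.72],[-0.51,0.77,-0.08,0,0,-0.72],[-0.57,0.74,-0.07,0,0,-0.72],[-0.62,0.69,-0.07,0,0,-0.72],[-0.67,0.64,-0.08,0,0,-0.72],[-0.72,0.59,-0.07,0,0,-0.72],[-0.75,0.54,-0.08,0,0,-0.72]],
  ],
)

```text
time_s: 22.82
eef_pos: [0.5564, 0.024, 0.3825]
eef_rot: [0.0, -0.466, 0.885, -0.0]
wrist_force: [0.8, 0.2, -0.5]
opening: 0.601
grasp_force: 0.0
```

>>> send_rows(
  commands=[
    [[-0.79,0.49,-0.07,0,0,-0.73],[-0.83,0.43,-0.07,0,0,-0.72],[-0.85,0.36,-0.08,0,0,-0.72],[-0.88,0.31,-0.07,0,0,-0.72],[-0.9,0.24,-0.07,0,0,-0.42],[0,0,0,0,0,0],[0,0,0,0,0,0]],
  ],
)

```text
time_s: 23.4
eef_pos: [0.5639, 0.1633, 0.393]
eef_rot: [0.0, -0.605, 0.796, -0.0]
wrist_force: [0.4, 0.3, 0.5]
opening: 0.598
grasp_force: 0.0
```

Run:
```python
from kin import *
q,r=pose();print(q,np.degrees(np.arctan2(r.as_matrix()[1,1],r.as_matrix()[0,1])),status.get_obs()['q'].round(2))
p=imaging.camera('wrist')
H,W=p['depth'].shape; v,u=np.mgrid[:H,:W];ok=p['depth'].ravel()>0
P=px2w(p,np.c_[u.ravel(),v.ravel()],d=p['depth'].ravel())
Q=P[ok&(abs(P[:,0]-.565)<.06)&(abs(P[:,1]-.161)<.06)&(P[:,2]>.172)&(P[:,2]<.19)]
print('bar',len(Q),cv2.minAreaRect((Q[:,:2]*1000).astype(np.float32)))
plan([((.5647,.1612,.338),74.5,0,np.zeros(3),4)])
```

```text
[0.56386402 0.16333241 0.39303403] 164.4289401362862 [ 0.08  0.22  1.59 -0.    1.34 -2.79]
bar 3129 ((565.3533935546875, 161.2493133544922), (79.18377685546875, 14.043561935424805), 74.50250244140625)
end [0.5645 0.1611 0.3381] 4
[[[0.01,-0.01,0.46,0,0,-0.01],[0,-0.01,0.45,0,0,0],[0.01,-0.01,0.46,0,0,-0.01],[0.01,0,0.45,0,0,-0.01]]]
```

>>> send_rows(
  commands=[
    [[0.01,-0.01,0.46,0,0,-0.01],[0,-0.01,0.45,0,0,0],[0.01,-0.01,0.46,0,0,0],[0.01,0,0.45,0,0,0],[0,0,0,0,0,0]],
  ],
)

```text
time_s: 23.87
eef_pos: [0.5638, 0.1593, 0.3348]
eef_rot: [-0.003, -0.603, 0.798, 0.002]
wrist_force: [0.0, 0.1, -1.2]
opening: 0.6
grasp_force: 0.0
```

>>> send_rows(
  commands=[
    [[0,0,0,0,0,0],[0,0,0,0,0,0],[0,0,0,0,0,0],[0,0,0,0,0,0],[0,0,0,0,0,0],[0,0,0,0,0,0]],
  ],
  jaw=0,
)

```text
time_s: 24.37
eef_pos: [0.5647, 0.1608, 0.3392]
eef_rot: [-0.0, -0.604, 0.797, -0.0]
wrist_force: [-4.2, -1.8, 4.6]
opening: 0.142
grasp_force: 61.2
```

Run:
```python
from h import *
q,r=pose();print(q,np.degrees(np.arctan2(r.as_matrix()[1,1],r.as_matrix()[0,1])),r.as_matrix()[:,2].round(3),status.get_obs()['wrist_force'],status.get_obs()['torque'])
```

```text
[0.56468209 0.16075925 0.3392406 ] 164.3492016721904 [-0. -0. -1.] [-4.1818556  -1.83442779  4.59145709] [-0.20557792  0.80974426 -0.0164424 ]
```

>>> send_rows(
  commands=[
    [[0,0,0,0,0,0.3],[0,0,0,0,0,0.6],[0,0,0,0,0,0.8],[0,0,0,0,0,0.8],[0,0,0,0,0,0.8],[0,0,0,0,0,0.8],[0,0,0,0,0,0.8],[0,0,0,0,0,0.8]],
  ],
)

```text
time_s: 25.03
eef_pos: [0.5644, 0.161, 0.3392]
eef_rot: [-0.001, -0.354, 0.935, 0.0]
wrist_force: [-6.6, -0.4, 7.2]
opening: 0.144
grasp_force: 61.4
```

Run:
```python
from h import *
q,r=pose();o=status.get_obs();print(q,np.degrees(np.arctan2(r.as_matrix()[1,1],r.as_matrix()[0,1])),o['wrist_force'],o['torque'],o['opening'],o['grasp_force'])
```

```text
[0.56438019 0.16096442 0.33919145] 131.48335525838792 [-6.64484153 -0.43550075  7.22227436] [-0.04435985  1.05881832  0.05753303] 0.14363767485792375 61.41575217247009
```

>>> send_rows(
  commands=[
    [[0,0,0,0,0,0.8],[0,0,0,0,0,0.8],[0,0,0,0,0,0.8],[0,0,0,0,0,0.8],[0,0,0,0,0,0.8],[0,0,0,0,0,0.8],[0,0,0,0,0,0.8],[0,0,0,0,0,0.8]],
  ],
)

```text
time_s: 25.7
eef_pos: [0.5642, 0.1614, 0.3392]
eef_rot: [-0.001, -0.042, 0.999, 0.0]
wrist_force: [-6.6, 0.1, 7.4]
opening: 0.146
grasp_force: 61.5
```

>>> send_rows(
  commands=[
    [[0,0,0,0,0,0.8],[0,0,0,0,0,0.8],[0,0,0,0,0,0.8],[0,0,0,0,0,0.8],[0,0,0,0,0,0.8],[0,0,0,0,0,0.8],[0,0,0,0,0,0.8],[0,0,0,0,0,0.8]],
  ],
)

```text
time_s: 26.37
eef_pos: [0.5643, 0.1617, 0.3392]
eef_rot: [-0.001, 0.274, 0.962, 0.001]
wrist_force: [-6.4, 3.9, 5.5]
opening: 0.151
grasp_force: 61.3
```

>>> send_rows(
  commands=[
    [[0,0,0,0,0,0.8],[0,0,0,0,0,0.8],[0,0,0,0,0,0.8],[0,0,0,0,0,0.8],[0,0,0,0,0,0.8],[0,0,0,0,0,0.8],[0,0,0,0,0,0.8],[0,0,0,0,0,0.8]],
  ],
)

```text
time_s: 27.03
eef_pos: [0.5645, 0.162, 0.3392]
eef_rot: [-0.001, 0.563, 0.827, 0.001]
wrist_force: [-2.9, 5.3, 3.9]
opening: 0.145
grasp_force: 61.1
```

>>> send_rows(
  commands=[
    [[0,0,0,0,0,0.8],[0,0,0,0,0,0.8],[0,0,0,0,0,0.8],[0,0,0,0,0,0.6],[0,0,0,0,0,0.4],[0,0,0,0,0,0.2],[0,0,0,0,0,0],[0,0,0,0,0,0]],
  ],
)

```text
time_s: 27.7
eef_pos: [0.5647, 0.162, 0.3392]
eef_rot: [-0.001, 0.7, 0.714, 0.001]
wrist_force: [-2.2, 5.3, 3.5]
opening: 0.147
grasp_force: 61.0
```

Run:
```python
from h import *
from scipy.optimize import least_squares
q,r=pose();o=status.get_obs();print(q,'tool y',np.degrees(np.arctan2(r.as_matrix()[1,1],r.as_matrix()[0,1])),o['wrist_force'],o['grasp_force'])
for c in ('wrist','side','top'):
    p=imaging.camera(c);cv2.imwrite(f'pics/f_{c}.png',p['image'])
    H,W=p['depth'].shape; v,u=np.mgrid[:H,:W];ok=p['depth'].ravel()>0
    P=px2w(p,np.c_[u.ravel(),v.ravel()],d=p['depth'].ravel())
    J=np.array([.477,.161]);m=ok&(abs(np.hypot(*(P[:,:2]-J).T)-.0375)<.012)&(abs(P[:,2]-.113)<.004);Q=P[m]
    if m.sum()>15: print(c,'rim',m.sum(),least_squares(lambda a:np.hypot(*(Q[:,:2]-a).T)-.0375,J,loss='soft_l1',f_scale=.001).x)
    for nm,A in (('lidL',[.565,.249]),('lidR',[.565,.073]),('lidB',[.653,.161]),('spare',[.38,.161])):
        z=.115 if nm!='spare' else .033
        m=ok&(np.hypot(*(P[:,:2]-A).T)<.06)&(abs(P[:,2]-z)<.005);Q=P[m]
        if m.sum()>30: print(c,nm,m.sum(),[round(x,1) for x in cv2.minAreaRect((Q[:,:2]*1000).astype(np.float32))[0]],Q[:,:2].mean(0).round(4))
    for n in ('ingot0','jar_lid','bottle','stone_cast','mixing_bowl'):
        for g in models.regions_of(p,n)[:6]:
            if g['confidence']>.4: print(c,n,round(g['confidence'],2),np.round(np.median(cloud(p,g['region']),0),3))
```

```text
[0.56470048 0.1620199  0.33922774] tool y 1.0779581604483375 [-2.21021974  5.32529971  3.48246037] 60.995362401008606
wrist rim 2697 [0.47816898 0.16108008]
wrist lidL 17630 [563.8, 246.7] [0.5636 0.2498]
wrist lidR 817 [566.6, 73.6] [0.5674 0.0657]
wrist lidB 12688 [653.0, 164.0] [0.6516 0.1661]
wrist spare 4928 [371.6, 157.0] [0.3733 0.1616]
wrist ingot0 0.64 [0.487 0.135 0.05 ]
wrist ingot0 0.53 [0.464 0.138 0.049]
wrist jar_lid 0.84 [0.376 0.166 0.034]
wrist jar_lid 0.5 [0.464 0.138 0.049]
wrist bottle 0.62 [0.375 0.166 0.034]
wrist stone_cast 0.47 [0.375 0.166 0.034]
side rim 106 [0.47717486 0.15902727]
side lidL 183 [548.2, 250.4] [0.5497 0.2463]
side lidR 371 [565.6, 72.6] [0.5656 0.0693]
side lidB 294 [653.2, 162.5] [0.6503 0.1594]
side spare 373 [382.2, 154.5] [0.3804 0.1525]
side jar_lid 0.83 [0.381 0.146 0.034]
side bottle 0.65 [0.554 0.407 0.086]
side stone_cast 0.9 [ 0.744 -0.152  0.018]
side mixing_bowl 0.87 [ 0.743 -0.314  0.035]
top rim 36 [0.47709537 0.16109826]
top lidL 257 [543.9, 253.8] [0.5455 0.253 ]
top lidR 518 [566.3, 73.4] [0.5665 0.074 ]
top lidB 257 [655.8, 145.6] [0.6553 0.1476]
top spare 457 [383.0, 155.9] [0.3801 0.1528]
top jar_lid 0.8 [0.377 0.153 0.033]
top bottle 0.8 [0.56  0.409 0.112]
top bottle 0.43 [0.548 0.125 0.04 ]
top stone_cast 0.91 [ 0.748 -0.146  0.019]
top mixing_bowl 0.61 [ 0.739 -0.333  0.026]
```

Run:
```python
from h import *
for c in ('wrist','top','side'):
    p=imaging.camera(c)
    H,W=p['depth'].shape; v,u=np.mgrid[:H,:W];ok=p['depth'].ravel()>0
    P=px2w(p,np.c_[u.ravel(),v.ravel()],d=p['depth'].ravel())
    for x in (.335,.35,.37,.39,.405,.42):
        Q=P[ok&(abs(P[:,0]-x)<.006)&(abs(P[:,1]-.16)<.08)&(P[:,2]>.012)&(P[:,2]<.045)]
        if len(Q)>8: print(c,x,np.percentile(Q[:,1],[2,98]).round(3),Q[:,1].min().round(3),Q[:,1].max().round(3))
p=imaging.camera('wrist');g=p['image'].max(2)
w=px2w(p,np.c_[np.tile(np.arange(W),H),np.repeat(np.arange(H),W)],z=.044).reshape(H,W,3)
m=(np.hypot(w[...,0]-.4775,w[...,1]-.161)<.037)&(g<90)
n,l,s,ce=cv2.connectedComponentsWithStats(m.astype(np.uint8))
for i in range(1,n):
    if s[i,4]>60: print('dark',s[i],w[l==i].mean(0).round(3))
t=imaging.camera('top');g=t['image'].max(2)
w=px2w(t,np.c_[np.tile(np.arange(W),H),np.repeat(np.arange(H),W)],z=.044).reshape(H,W,3)
m=(np.hypot(w[...,0]-.4775,w[...,1]-.161)<.037)&(g<110)
n,l,s,ce=cv2.connectedComponentsWithStats(m.astype(np.uint8))
for i in range(1,n): print('top dark',s[i,4],w[l==i].mean(0).round(3))
```

```text
wrist 0.335 [0.112 0.218] 0.11 0.22
wrist 0.35 [0.113 0.218] 0.11 0.22
wrist 0.37 [0.119 0.218] 0.116 0.219
wrist 0.39 [0.123 0.218] 0.116 0.219
wrist 0.405 [0.169 0.218] 0.164 0.219
wrist 0.42 [0.178 0.218] 0.177 0.219
top 0.335 [0.111 0.192] 0.11 0.193
top 0.35 [0.111 0.196] 0.11 0.197
top 0.37 [0.111 0.194] 0.11 0.197
top 0.39 [0.111 0.176] 0.11 0.177
top 0.405 [0.111 0.175] 0.111 0.176
top 0.42 [0.111 0.176] 0.11 0.179
side 0.335 [0.108 0.218] 0.107 0.218
side 0.35 [0.107 0.214] 0.107 0.215
side 0.37 [0.109 0.215] 0.107 0.217
side 0.39 [0.108 0.215] 0.108 0.217
side 0.405 [0.108 0.213] 0.106 0.219
side 0.42 [0.106 0.212] 0.106 0.22
dark [172 164  65  67 558] [0.467 0.137 0.044]
dark [234 189   9  11  65] [0.496 0.157 0.044]
top dark 113 [0.478 0.185 0.044]
top dark 9 [0.492 0.156 0.044]
top dark 6 [0.487 0.129 0.044]
top dark 5 [0.461 0.134 0.044]
```

```bash
python3 -c "
from bench import ctrl
print(ctrl.hand_in())"
```

```text
the job is handed in; nothing more can be done
None
```

I handed the job in at about 28 s. Three ingots are in the open jar, the scoop is lying flat back in its place, and the jar is within about 4 mm of the ledge's midline with the T-handle gripped at 61 N; the hand-in gave no verdict.

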